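Put the slicing discs back in their keeper

ROBOT

A 7-joint arm with a two-finger parallel gripper is mounted at the origin on a cart in front of the work surface, level with it; the furniture and walls round the work are solid. World frame = base frame: x ahead of the robot, y to its left, z up, the work surface at z = 0. Lengths are in mm, angles in rad, forces in N, time in s.
With the tool pointing down it reaches from about 400 to 875 mm from the base axis. Payload 19.3 kg.
Tool frame: the origin (TCP) lies at the centre of the arm's flange, where the gripper is bolted on; the fingertips stand 173 mm ahead of it and the grasp point (between the pads) lies 155 mm ahead of it; z points along the fingers, y is the line along which they close (so a half turn about z gives the same grasp; the last joint's range is limited). The gripper opens to 85 mm and grips with 20 to 120 N. Pads are 22 mm wide; open, the fingers measure 114 mm over their backs; the gripper's body (76 mm by 85 mm) begins 54 mm behind the grasp point. The pads swing forward as they close: fully open they stand 13 mm farther back than shut.
Start: joints at [1.096, 0.521, -0.036, 1.599, 0.021, 1.021, -0.113], TCP at [246.121, -574.495, 404.691] pointing down, gripper open.
Joint ranges: [-2.91, 2.91], [-0.3, 2.13], [-1.5, 1.42], [0.17, 2.43], [-1.26, 4.41], [0.16, 1.93], [-2.52, 2.52]. Speed limits (rad/s): [1.89, 1.89, 2.39, 2.39, 3.01, 3.01, 3.01].

INTERFACE

Orientations are given as a unit quaternion [w, x, y, z].
In Python, from rig import robot gives the robot as it stands. The module is installed in compiled form; this text tells all that it offers.
- The arm moves only by the tool play_rows, never from a script. Its argument "deltas" is a list of rows, each an object of numbers: "tx", "ty", "tz": the shift along the world's x, y, z in cm; "ax", "ay", "az": the turn, a rotation vector about the world's x, y, z in rad. A call has exactly 10 rows; each row shifts and turns the commanded pose from where the row before left it; what a row does not reach is not made up. A row lasts 1/8 s, in which the tool goes at most 62.5 mm and 10.7 degrees, less where a joint would pass 70% of its speed; a pose out of reach is approached as far as the arm can. A call with a gripper value outside its range is refused whole. "hand" is the closure, from 0 (fully open) to 1 (shut), set as the call begins (left out, the last holds). The fingers move at their own pace and stop on an object; the grip force is fixed at half the most. Time passes only in rows, so rows that do not move let the fingers close, or fill a call up. It gives the time, the measured TCP pose, the force, the opening and the grip force at its end, in the units of the state.
- robot.sense(): the state, without advancing time (a new reading comes with each control period).
- robot.grab_frame(name): name is "scene" or "top"; returns a dict with "img" (400x640x3 uint8, red, green, blue), "mtx" (3x3 intrinsics, pixels), "k1" (the pictures are not rectified: a ray, as slopes to the right and down, at radius r is drawn at 1 + k1 r^2 times it, then the intrinsics apply), "R" (3x3) and "t" (3): a world point X has camera coordinates R X + t. Camera axes: x right, y down, z forward; pixel columns grow to the right and rows downward; lengths in mm; the calibration is good to about 2 mm. A picture is of the moment at which its call begins. There is no depth.
- robot.close_job(): hands the job in; it is judged then, once.
The state is a dict: "clock": time; "qpos": joint angles; "dq": joint speeds; "joint_efforts": joint torques, N m; "ee_pos": TCP position; "ee_rot": TCP orientation; "wrist_force": force on the tool from outside, world axes, zero at the start; "moment": the same for the moment, N m; "width": opening from 0.0 (shut) to 1.0 (fully open); "finger_force": force on a finger pad.
Only numpy, scipy, OpenCV 4.12 (cv2) and the standard library are available. Lean on these libraries where they do the work, as an engineer would, in place of code of your own. Each camera call takes 0.05 s, during which the arm holds its last target. There are 200 camera calls.

TASK

Put the clean slicing discs away in the keeper: raise its sash fully, draw the carriage all the way out, and stack every disc that is there hub up on the keyed spindle, larger ones below smaller ones, turning each until its tab drops into the keyway and it slides fully down. Then push the carriage fully home and close the sash right down; never move the carriage while the sash is down, and do not disturb the mug and the spice jar.

Things in the scene. Friction and masses are not known exactly. Their poses are not given: they have to be found in the camera images.
- keeper: White disc keeper, fixed. Origin on the work surface under the spindle axis when the carriage is fully out. Local +y runs along its 128 mm wide base (y -170 to 272 mm) to the cabinet (y 133 to 272, 142 mm wide, roof 145 mm high); local -x faces the robot. Rails 14 mm high along both sides at x = +-59 mm.
- carriage (a joint): Carriage position, m: 0 = home in the cabinet, 0.205 = fully drawn out along the keeper's local -y (end stop). About 2.5 N of friction; stays where it is left.
- spindle_seat (a point): On the carriage's round seat plate (92 mm diameter), on the axis of the upright steel spindle, 18 mm above the work surface; the lowest disc's underside rests at this height. Axes as the keeper's. Fully out, it is 140 mm from the sash.
- spindle_shoulder (a point): On the spindle axis, 82 mm above the seat. Below it the spindle is 25 mm in diameter with a straight keyway (10 mm wide, 4 mm deep, open at the top) on the side facing the keeper's local -x. Above it stands a plain pilot nose, 17 mm in diameter and 12 mm tall: a disc can be turned there, its tab resting on the shoulder, until it drops. Axes as the keeper's.
- carriage_handle (a point): In the carriage's black upright handle plate, 15 mm below its top, 150 mm from the spindle on the local -y side; 14 mm thick along local y, 40 mm wide along x, 40 mm tall, top 58 mm above the work surface. Always in front of the sash. Axes as the keeper's.
- sash (a joint): Height of the sash, m: 0 = fully down (closed), 0.115 = fully up (end stop). An aluminium plate 120 mm wide that slides straight up in the cabinet's doorway and stays where it is left (about 5 N friction, 2.5 N weight). Lower edge 24 mm above the work surface when down.
- sash_handle (a point): Middle of the sash's black handle bar, 12 mm in diameter, 90 mm long along the keeper's local x, on two thin posts (80 mm apart) 35 mm above the sash's top edge; 175 mm above the work surface when the sash is down. Axes as the keeper's.
- mug: Two-tone mug, 97 mm tall, bystander. Origin under its middle.
- spice_jar: Spice jar with black cap, 41 mm diameter, 105 mm tall, bystander. Origin under its middle.
- disc_a: Largest slicing disc, lies hub up: steel flange 84 mm across, 4 mm thick; grey round hub, 40 mm across, top 20 mm above the underside; 70-130 g. Bore 29 mm; at its bottom, at local +x, a tab 6 mm wide, 8 mm tall reaches in to 9.7 mm from the axis; an ear on the rim (6 mm out, 10 mm wide) marks that side. Origin: centre of underside, z up. Discs stack 20 mm apart. May be absent.
- disc_b: Second-largest slicing disc, lies hub up: steel flange 74 mm across, 4 mm thick; grey round hub, 40 mm across, top 20 mm above the underside; 70-130 g. Bore 29 mm; at its bottom, at local +x, a tab 6 mm wide, 8 mm tall reaches in to 9.7 mm from the axis; an ear on the rim (6 mm out, 10 mm wide) marks that side. Origin: centre of underside, z up. Discs stack 20 mm apart. May be absent.
- disc_c: Third-largest slicing disc, lies hub up: steel flange 64 mm across, 4 mm thick; grey round hub, 40 mm across, top 20 mm above the underside; 70-130 g. Bore 29 mm; at its bottom, at local +x, a tab 6 mm wide, 8 mm tall reaches in to 9.7 mm from the axis; an ear on the rim (6 mm out, 10 mm wide) marks that side. Origin: centre of underside, z up. Discs stack 20 mm apart. May be absent.
- disc_d: Smallest slicing disc, lies hub up: steel flange 54 mm across, 4 mm thick; grey round hub, 40 mm across, top 20 mm above the underside; 70-130 g. Bore 29 mm; at its bottom, at local +x, a tab 6 mm wide, 8 mm tall reaches in to 9.7 mm from the axis; an ear on the rim (6 mm out, 10 mm wide) marks that side. Origin: centre of underside, z up. Discs stack 20 mm apart. May be absent.
Mind the look-alikes: they are no part of the job. What is shaped like the disc_a but green or red is not meant.

How it is judged (in metres and radians):
On the way, in this order (a step that is already met when the one before it is completed fails the run):
1. the sash is raised fully (more than 105 mm) with the carriage still home (value of joint sash above 0.105 m and value of joint carriage below 0.03 m), for 0.2 s.
2. the carriage is drawn all the way out (more than 195 mm) (value of joint carriage above 0.195 m), for 0.2 s.
3. all discs are seated on the spindle, keyed and fully down, larger below smaller, with the carriage still out (value of joint carriage above 0.18 m and horizontal distance between each of disc_a, disc_b, disc_c, disc_d and spindle_seat below 0.005 m and angle between each of disc_a, disc_b, disc_c, disc_d's own z axis and vertical below 0.12 rad and z of disc_a in the frame of spindle_seat below 0.004 m and (z of disc_b in the frame of spindle_seat below 0.004 m or z of disc_b in the frame of disc_a below 0.024 m) and z of each of disc_b, disc_c, disc_d in the frame of disc_a above 0.014 m and (z of disc_c in the frame of spindle_seat below 0.004 m or z of disc_c in the frame of disc_a below 0.024 m or z of disc_c in the frame of disc_b below 0.024 m) and z of each of disc_c, disc_d in the frame of disc_b above 0.014 m and (z of disc_d in the frame of spindle_seat below 0.004 m or z of disc_d in the frame of disc_a below 0.024 m or z of disc_d in the frame of disc_b below 0.024 m or z of disc_d in the frame of disc_c below 0.024 m) and z of disc_d in the frame of disc_c above 0.014 m and linear speed of each of disc_a, disc_b, disc_c, disc_d below 0.03 m/s), for 0.3 s.
4. the carriage is home (less than 8 mm) with the sash still up (more than 90 mm) (value of joint carriage below 0.008 m and value of joint sash above 0.09 m), for 0.2 s.
5. the sash is closed (less than 8 mm) (value of joint sash below 0.008 m), for 0.2 s.
At the end, for the whole second after the job is handed in: Every disc that is there is on the spindle hub up (within 5 mm of its axis, tilt under 0.12 rad), keyed and fully down to within 4 mm (the largest on the seat, each smaller one on the next larger one), at rest; the carriage is within 8 mm of home and the sash within 8 mm of fully down (horizontal distance between each of disc_a, disc_b, disc_c, disc_d and spindle_seat below 0.005 m and angle between each of disc_a, disc_b, disc_c, disc_d's own z axis and vertical below 0.12 rad and z of disc_a in the frame of spindle_seat below 0.004 m and (z of disc_b in the frame of spindle_seat below 0.004 m or z of disc_b in the frame of disc_a below 0.024 m) and z of each of disc_b, disc_c, disc_d in the frame of disc_a above 0.014 m and (z of disc_c in the frame of spindle_seat below 0.004 m or z of disc_c in the frame of disc_a below 0.024 m or z of disc_c in the frame of disc_b below 0.024 m) and z of each of disc_c, disc_d in the frame of disc_b above 0.014 m and (z of disc_d in the frame of spindle_seat below 0.004 m or z of disc_d in the frame of disc_a below 0.024 m or z of disc_d in the frame of disc_b below 0.024 m or z of disc_d in the frame of disc_c below 0.024 m) and z of disc_d in the frame of disc_c above 0.014 m and linear speed of each of disc_a, disc_b, disc_c, disc_d below 0.03 m/s and value of joint each of carriage, sash below 0.008 m and velocity of joint sash below 0.01 m/s); the robot touches nothing.
It fails at once if the carriage is moved more than 30 mm out of home while the sash is raised less than 90 mm (value of joint carriage above 0.03 m and value of joint sash below 0.09 m).
It fails at once if the mug is moved more than 3 cm or tipped over (distance of mug from where it was at the start of the episode above 0.03 m or angle between mug's own z axis and vertical above 0.5 rad).
It fails at once if the spice jar is moved more than 3 cm or tipped over (distance of spice_jar from where it was at the start of the episode above 0.03 m or angle between spice_jar's own z axis and vertical above 0.5 rad).
Of disc_a, disc_b, disc_c, disc_d only 3 to 4 are there at a start; the rules pass over those that are not, and their reading is None.
At some moment in a run one of disc_a, disc_b, disc_c, disc_d may be knocked a few centimetres aside while the robot is not near it.
It also fails if it takes over 210 s, if anything falls off the work surface, if the arm or the gripper's body presses on something with over 40 N, if the wrist force passes 120 N, or if a joint passes its speed limit or range.

## Working session

There is one attempt and no reset: what is moved stays moved. The work goes in short steps, Python scripts to look and compute and a tool call to move; the robot and the scene stay as the last step left them, time stands still between calls to the robot, and variables do not carry over. Pictures are saved under pics/ and viewed, at most 17 in all, crops included, and the job is handed in when it is done.

Besides the shell and the picture viewer there is one more tool, called after "Call:" in YAML: its name, and indented under it one key for each argument. play_rows: Moves the arm, as the interface text tells. Its arguments: {"type":"object","properties":{"deltas":{"type":"array"},"hand":{"type":"number"}},"required":["deltas"]}

```bash
mkdir -p pics; cat > h.py <<'E'
import numpy as np, cv2
from rig import robot
def grab(n,fn=None):
    f=robot.grab_frame(n); f={k:(np.array(v) if k!='img' else v) for k,v in f.items()}
    if fn: cv2.imwrite('pics/'+fn, f['img'][:,:,::-1])
    return f
def proj(f,X):
    c=np.atleast_2d(X)@f['R'].T+f['t']; s=c[:,:2]/c[:,2:]; s=s*(1+f['k1']*(s**2).sum(1,keepdims=True))
    return s@f['mtx'][:2,:2].T+f['mtx'][:2,2]
def ray(f,uv):
    d=(np.atleast_2d(uv)-f['mtx'][:2,2])@np.linalg.inv(f['mtx'][:2,:2]).T
    s=d.copy()
    for _ in range(20): s=d/(1+f['k1']*(s**2).sum(1,keepdims=True))
    v=np.c_[s,np.ones(len(s))]@f['R']; o=-f['R'].T@f['t']; return o,v
def onz(f,uv,z):
    o,v=ray(f,uv); return o+v*((z-o[2])/v[:,2])[:,None]
E
python3 - <<'E'
from h import *
for n in('scene','top'):
    f=grab(n,n+'0.png'); print(n,f['mtx'].tolist(),f['k1'],-f['R'].T@f['t'],f['R'].round(2).tolist())
print(robot.sense())
E
```

```text
scene [[455.83713982341516, 0.0, 310.8703529095875], [0.0, 455.83713982341516, 198.71610364224432], [0.0, 0.0, 1.0]] -0.061768947574201066 [1366.727372   -296.30820967 1170.94721423] [[0.32, 0.95, 0.01], [0.71, -0.23, -0.66], [-0.62, 0.22, -0.75]]
top [[495.77089175526066, 0.0, 321.31341363410434], [0.0, 495.77089175526066, 203.54901807383365], [0.0, 0.0, 1.0]] 0.014789292987480947 [-202.26022877  327.51286555 1628.395455  ] [[-0.41, -0.91, -0.01], [-0.81, 0.37, -0.46], [0.42, -0.18, -0.89]]
{'clock': 0.1, 'qpos': array([ 1.09578605,  0.52195917, -0.0363393 ,  1.59991507,  0.02121727,
        1.02111697, -0.11279149]), 'dq': array([-4.54350205e-05, -2.45564853e-03,  1.38965626e-05, -1.67341497e-03,
        9.32953667e-04,  4.18790241e-04,  4.84236142e-04]), 'joint_efforts': array([ 3.98122764e-03, -9.28485417e+01,  1.98429063e+00, -3.70533729e+01,
        1.82083767e-02,  5.29963771e-03,  1.26829245e-04]), 'ee_pos': array([ 246.09156068, -574.38651151,  404.19297427]), 'ee_rot': array([-4.86664860e-04,  9.79584162e-01,  2.01033859e-01, -1.40369137e-04]), 'wrist_force': array([-0.49311051,  0.39611605,  0.17930365]), 'moment': array([ 0.0156281 , -0.02484433,  0.02588336]), 'finger_force': 0.0, 'width': 0.9947447577003641}
```

View pics/scene0.png

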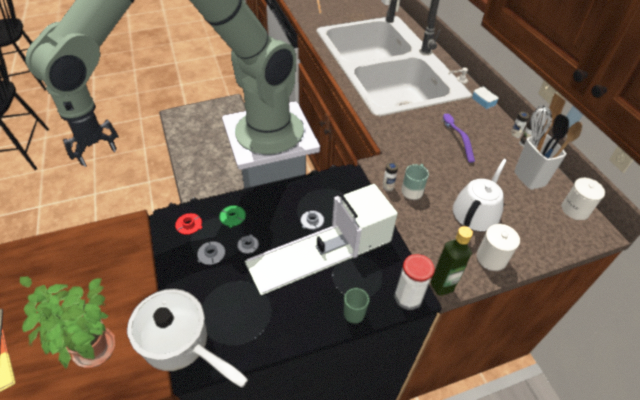

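View pics/top0.png

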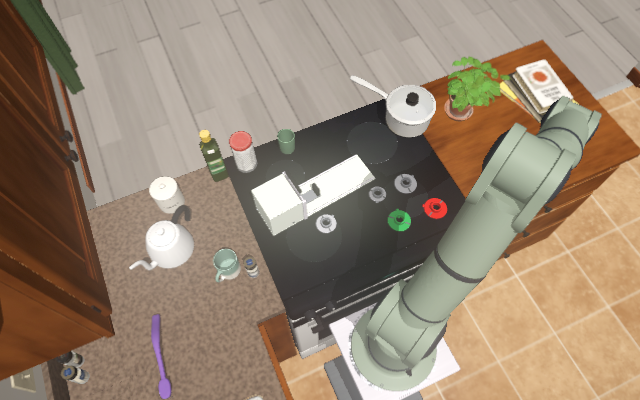

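```bash
python3 - <<'E'
from h import *
a=cv2.imread('pics/scene0.png')[170:310,160:410]; b=cv2.imread('pics/top0.png')[130:270,240:460]
a=cv2.resize(a,None,fx=3.2,fy=3.2,interpolation=cv2.INTER_CUBIC)[:,:800]; cv2.imwrite('pics/c1.png',a)
cv2.imwrite('pics/c2.png',cv2.resize(b,None,fx=3.6,fy=3.6,interpolation=cv2.INTER_CUBIC)[:,:800])
F={n:grab(n) for n in('scene','top')}
for n,L in dict(scene=[(211,253),(248,244),(313,219),(232,215),(189,223),(392,176),(356,306)],top=[(405,183),(377,194),(326,223),(399,220),(435,208),(228,263),(286,140),(251,267)]).items():
    print(n,onz(F[n],L,4).round(0)[:,:2].tolist())
print('base corners top',onz(F['top'],[(374,180),(358,157),(300,216)],10).round())
print('base corners scene',onz(F['scene'],[(262,290),(247,265)],10).round())
E
```

```text
scene [[512.0, -323.0], [514.0, -206.0], [482.0, 20.0], [383.0, -229.0], [372.0, -370.0], [383.0, 353.0], [820.0, 34.0]]
top [[509.0, -323.0], [511.0, -207.0], [482.0, 15.0], [384.0, -230.0], [372.0, -372.0], [485.0, 388.0], [875.0, 9.0], [438.0, 320.0]]
base corners top [[ 566. -222.   10.]
 [ 683. -212.   10.]
 [ 544.   90.   10.]]
base corners scene [[ 690. -206.   10.]
 [ 593. -228.   10.]]
```

View pics/c1.png

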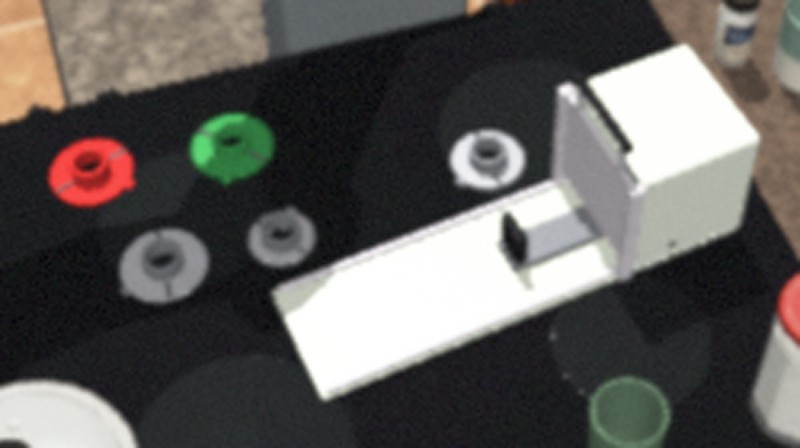

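View pics/c2.png

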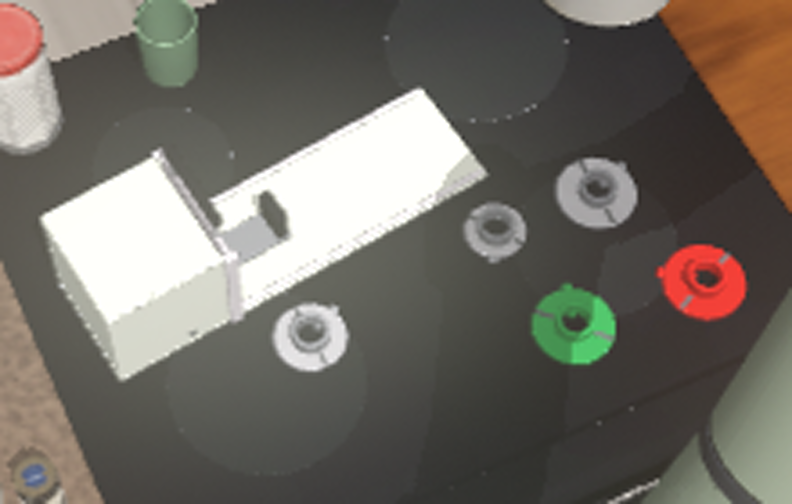

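```bash
cat > m.py <<'E'
from h import *
from scipy.optimize import least_squares
def discs(f,cents,fn=None):
    # rectify flange plane z=4 around each, 3px/mm; contour by brightness
    out=[]
    tiles=[]
    for c in cents:
        g=np.stack(np.meshgrid(np.arange(-75,75,.5),np.arange(-75,75,.5),indexing='ij'),-1).reshape(-1,2)
        P=np.c_[g+c,np.full(len(g),4.)]
        uv=proj(f,P).astype(np.float32).reshape(300,300,2)
        t=cv2.remap(f['img'],uv[...,0],uv[...,1],cv2.INTER_LINEAR); tiles.append(t)   # rows = x, cols = y
    return tiles
E
python3 - <<'E'
from m import *
S,T=grab('scene'),grab('top')
obs=[]
for p,X in [((42,217),(71,272,145)),((120,318),(-71,272,145)),((123,380),(-71,272,0)),((420,88),(64,-170,10)),((487,174),(-64,-170,10))]:
    obs.append((T,(240+p[0]/3.6,130+p[1]/3.6),X))
for p,X in [((685,45),(-71,272,145)),((757,135),(71,272,145)),((745,228),(71,272,0)),((325,398),(64,-170,2)),((273,292),(-64,-170,12))]:
    obs.append((S,(160+p[0]/3.2,170+p[1]/3.2),X))
def w(q,X):
    c,s=np.cos(q[2]),np.sin(q[2]); X=np.array(X,float); return np.array([q[0]+c*X[0]-s*X[1],q[1]+s*X[0]+c*X[1],X[2]])
r=least_squares(lambda q:np.concatenate([proj(f,w(q,X))[0]-uv for f,uv,X in obs]),[600,-50,0.1],loss='soft_l1')
print(r.x,r.fun.reshape(-1,2).round(1).tolist())
for X in [(0,-150+205,43),(0,133,175),(0,0,18),(0,-150,43)]: print(X,w(r.x,X).round(1))
C=[(510,-323),(512,-206),(482,17)]
for f,n in((T,'t'),(S,'s')):
    ti=discs(f,C)
    for t,c in zip(ti,C):
        g=t.mean(2); m=(cv2.GaussianBlur(g,(0,0),1.5)>75).astype(np.uint8)
        cs=max(cv2.findContours(m,cv2.RETR_EXTERNAL,cv2.CHAIN_APPROX_NONE)[0],key=lambda k:cv2.contourArea(k) if cv2.pointPolygonTest(k,(150,150),False)>=0 else 0)
        h=cv2.convexHull(cs)[:,0]; 
        print(n,c,'equivdia',2*np.sqrt(cv2.contourArea(cs)/np.pi)/2,cv2.fitEllipse(cs))
    cv2.imwrite('pics/tiles_%s.png'%n,np.hstack(ti)[:,:,::-1])
im=np.vstack([cv2.imread('pics/tiles_t.png'),cv2.imread('pics/tiles_s.png')]); cv2.imwrite('pics/tiles.png',cv2.resize(im,(800,533)))
E
```

```text
[ 6.13119658e+02 -5.30159538e+01  1.38898502e-01] [[-1.9, -0.9], [-3.0, 2.9], [0.3, 2.9], [-0.6, -0.9], [-0.1, -0.6], [-1.4, -2.6], [1.5, 0.9], [-1.7, 0.9], [-0.6, 0.5], [-0.8, -1.7]]
(0, 55, 43) [605.5   1.5  43. ]
(0, 133, 175) [594.7  78.7 175. ]
(0, 0, 18) [613.1 -53.   18. ]
(0, -150, 43) [ 633.9 -201.6   43. ]
t (510, -323) equivdia 88.72587531354323 ((149.10841369628906, 147.7249755859375), (175.32968139648438, 180.2353973388672), 72.2108383178711)
t (512, -206) equivdia 123.22086499845234 ((205.1127471923828, 174.92727661132812), (237.76808166503906, 300.30401611328125), 18.336551666259766)
t (482, 17) equivdia 168.69268548077912 ((149.5, 149.5), (353.7834167480469, 353.7834167480469), 0.0)
s (510, -323) equivdia 86.9437932062586 ((148.92674255371094, 148.7844696044922), (173.16220092773438, 174.89308166503906), 35.801029205322266)
s (512, -206) equivdia 66.64724530505148 ((147.59576416015625, 153.3229217529297), (130.6953125, 136.49673461914062), 32.52861404418945)
s (482, 17) equivdia 82.92435390902018 ((147.826904296875, 150.7872314453125), (162.30657958984375, 169.85890197753906), 42.650821685791016)
```

View pics/tiles.png

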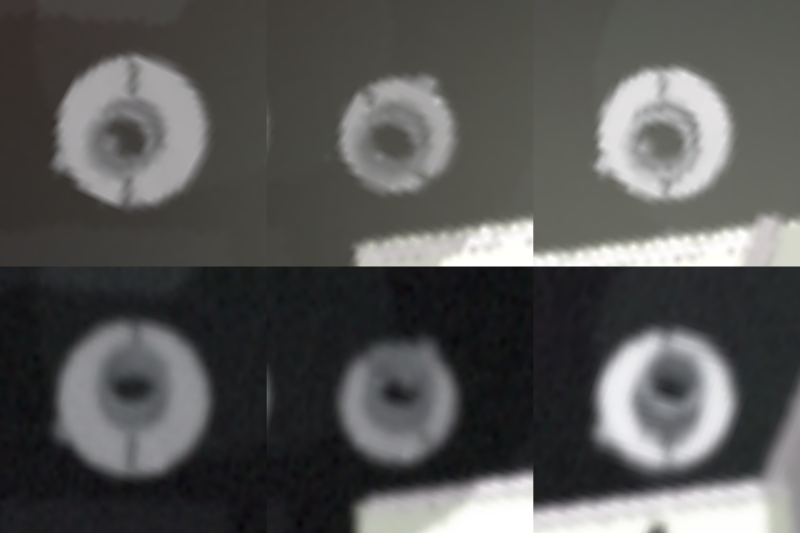

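The pictures show three silver discs: at top-view (405,183), (377,194) and (326,223), which match A, C and B at 84, 64 and 76 mm. The green look-alike is at (399,220) and the red one at (435,208), and neither is wanted. The keeper pose fits at about (613,-53) mm, yaw 0.139. I'll check it with an overlay before moving.

```bash
cat >> m.py <<'E'
def w(q,X):
    c,s=np.cos(q[2]),np.sin(q[2]); X=np.atleast_2d(np.array(X,float)); return np.c_[q[0]+c*X[:,0]-s*X[:,1],q[1]+s*X[:,0]+c*X[:,1],X[:,2]]
def tri(obs):
    A=np.zeros((3,3));b=np.zeros(3)
    for f,uv in obs:
        o,v=ray(f,uv); v=v[0]/np.linalg.norm(v[0]); M=np.eye(3)-np.outer(v,v); A+=M;b+=M@o
    return np.linalg.solve(A,b)
Q=np.array([613.1,-53.0,0.139])
def crop(f,u,v,wd,ht,s,pts=()):
    im=f['img'][v:v+ht,u:u+wd,::-1]; im=cv2.resize(im,None,fx=s,fy=s,interpolation=cv2.INTER_CUBIC)
    for p in pts: cv2.circle(im,tuple(int(round((a+.5-b)*s)) for a,b in zip(p,(u,v))),2,(0,0,255),-1)
    return im
E
python3 - <<'E'
from m import *
S,T=grab('scene'),grab('top')
X=w(Q,[(-45,137,175),(0,137,175),(45,137,175),(-64,-170,0),(64,-170,0),(-64,130,0),(71,133,145),(-71,133,145),(71,272,145),(-71,272,145),(-71,272,0),(20,55,58),(-20,55,58)])
a=crop(S,320,180,80,75,7,proj(S,X)); b=crop(T,245,150,80,75,7,proj(T,X))
c=np.hstack([a,b]); cv2.imwrite('pics/ov.png',cv2.resize(c,(800,375)))
E
```

```text
(no output)
```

View pics/ov.png

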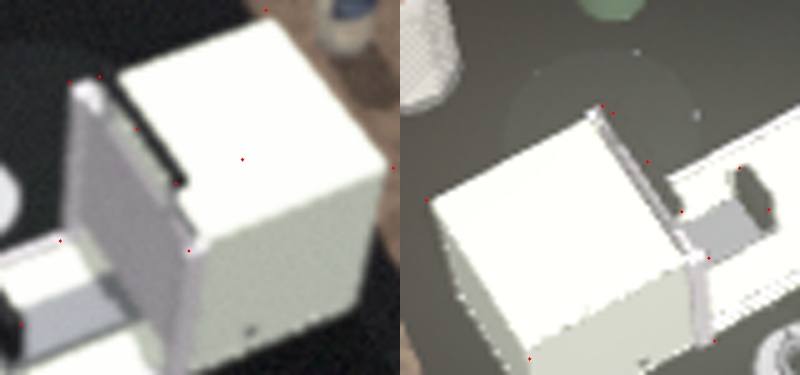

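```bash
python3 - <<'E'
from m import *
S,T=grab('scene'),grab('top')
o=[(S,320+270/5,180+18/5,(-71,272,145)),(S,320+388/5,180+162/5,(71,272,145)),(S,320+362/5,180+305/5,(71,272,0)),(S,320+108/5,180+76/5,(-45,None,175)),(S,320+184/5,180+184/5,(45,None,175)),
(T,245+32/5,150+203/5,(71,272,145)),(T,245+129/5,150+347/5,(-71,272,145)),(T,245+282/5,150+215/5,(-45,None,175)),(T,240+123/3.6,130+380/3.6,(-71,272,0)),
(T,240+420/3.6,130+88/3.6,(64,-170,8)),(T,240+487/3.6,130+176/3.6,(-64,-170,3)),(S,160+325/3.2,170+398/3.2,(64,-170,2)),(S,160+273/3.2,170+292/3.2,(-64,-170,10))]
def fun(q): return np.concatenate([(proj(f,w(q,[X[0],q[3] if X[1] is None else X[1],X[2]]))[0]-(u-.5,v-.5)) for f,u,v,X in o])
r=least_squares(fun,[613,-53,.139,137],loss='soft_l1'); print(r.x,r.fun.reshape(-1,2).round(1).tolist())
q=r.x; print(w(q,[(0,q[3],175),(0,55,43),(0,-150,43),(0,0,18)]).round(1))
E
```

```text
[ 6.13882956e+02 -5.29194347e+01  1.37821250e-01  1.40932709e+02] [[-0.6, -1.4], [1.2, 1.4], [-0.7, 1.9], [-0.5, -0.1], [-0.3, -0.4], [-1.2, -0.9], [-0.1, 2.1], [-1.2, -0.4], [0.6, 3.2], [-0.2, -0.2], [0.2, 0.2], [-0.1, 1.1], [-0.1, -0.7]]
[[ 594.5   86.7  175. ]
 [ 606.3    1.6   43. ]
 [ 634.5 -201.5   43. ]
 [ 613.9  -52.9   18. ]]
```

Call:
play_rows:
  deltas:
    - {"tx": 1.74, "ty": 3.3, "az": -0.0132}
    - {"tx": 1.74, "ty": 3.3, "az": -0.0132}
    - {"tx": 1.74, "ty": 3.3, "az": -0.0132}
    - {"tx": 1.74, "ty": 3.3, "az": -0.0132}
    - {"tx": 1.74, "ty": 3.3, "az": -0.0132}
    - {"tx": 1.74, "ty": 3.3, "az": -0.0132}
    - {"tx": 1.74, "ty": 3.3, "az": -0.0132}
    - {"tx": 1.74, "ty": 3.3, "az": -0.0132}
    - {"tx": 1.74, "ty": 3.3, "az": -0.0132}
    - {"tx": 1.74, "ty": 3.3, "az": -0.0132}
  hand: 0.3

```text
invalid input at $.deltas[0]: expected keys tx, ty, tz, ax, ay, az
```

Call:
play_rows:
  deltas:
    - {"tx": 1.74, "ty": 3.3, "az": -0.0132}
    - {"tx": 1.74, "ty": 3.3, "az": -0.0132}
    - {"tx": 1.74, "ty": 3.3, "az": -0.0132}
    - {"tx": 1.74, "ty": 3.3, "az": -0.0132}
    - {"tx": 1.74, "ty": 3.3, "az": -0.0132}
    - {"tx": 1.74, "ty": 3.3, "az": -0.0132}
    - {"tx": 1.74, "ty": 3.3, "az": -0.0132}
    - {"tx": 1.74, "ty": 3.3, "az": -0.0132}
    - {"tx": 1.74, "ty": 3.3, "az": -0.0132}
    - {"tx": 1.74, "ty": 3.3, "az": -0.0132}

```text
invalid input at $.deltas[0]: expected keys tx, ty, tz, ax, ay, az
```

```bash
cat >> m.py <<'E'
def st():
    from scipy.spatial.transform import Rotation as Ro
    s=robot.sense(); q=s['ee_rot']; R=Ro.from_quat([q[1],q[2],q[3],q[0]]).as_matrix()
    print('t %.2f pos %s closedir %.1fdeg tilt %s q7 %s F %s w %.3f ff %.1f'%(s['clock'],s['ee_pos'].round(1),np.degrees(np.arctan2(R[1,1],R[0,1]))%180,R[:2,2].round(3),s['qpos'].round(2),s['wrist_force'].round(1),s['width'],s['finger_force'])); return s,R
E
python3 - <<'E'
from m import *
st()
S,T=grab('scene'),grab('top')
a=crop(S,300,100,110,120,5); b=crop(T,240,120,110,120,5)
c=np.hstack([a,b]); cv2.imwrite('pics/s1.png',cv2.resize(c,(800,436)))
E
```

```text
t 0.50 pos [ 246.1 -574.5  404.7] closedir 113.2deg tilt [-0.  0.] q7 [ 1.1   0.52 -0.04  1.6   0.02  1.02 -0.11] F [ 0.7 -0.2 -0.1] w 0.998 ff 0.0
```

View pics/s1.png

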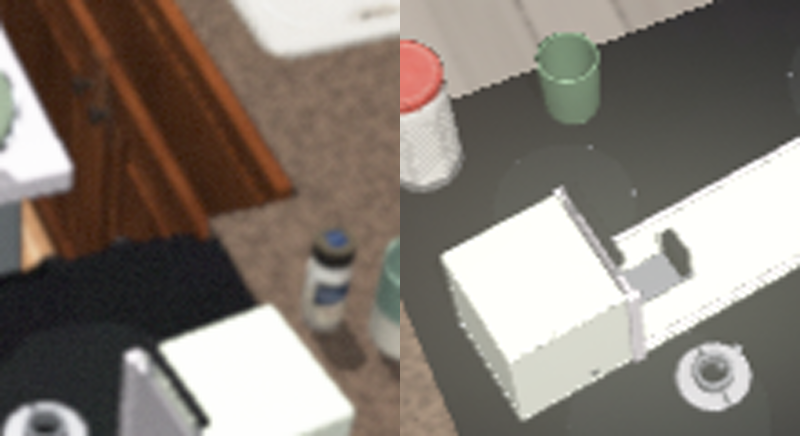

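Call:
play_rows:
  deltas:
    - {"tx": 1.74, "ty": 3.3, "tz": 0, "ax": 0, "ay": 0, "az": -0.0132}
    - {"tx": 1.74, "ty": 3.3, "tz": 0, "ax": 0, "ay": 0, "az": -0.0132}
    - {"tx": 1.74, "ty": 3.3, "tz": 0, "ax": 0, "ay": 0, "az": -0.0132}
    - {"tx": 1.74, "ty": 3.3, "tz": 0, "ax": 0, "ay": 0, "az": -0.0132}
    - {"tx": 1.74, "ty": 3.3, "tz": 0, "ax": 0, "ay": 0, "az": -0.0132}
    - {"tx": 1.74, "ty": 3.3, "tz": 0, "ax": 0, "ay": 0, "az": -0.0132}
    - {"tx": 1.74, "ty": 3.3, "tz": 0, "ax": 0, "ay": 0, "az": -0.0132}
    - {"tx": 1.74, "ty": 3.3, "tz": 0, "ax": 0, "ay": 0, "az": -0.0132}
    - {"tx": 1.74, "ty": 3.3, "tz": 0, "ax": 0, "ay": 0, "az": -0.0132}
    - {"tx": 1.74, "ty": 3.3, "tz": 0, "ax": 0, "ay": 0, "az": -0.0132}
  hand: 0.3

```text
clock: 1.85
ee_pos: [420.6, -243.4, 404.9]
ee_rot: [0.0, 0.991, 0.136, 0.0]
wrist_force: [0.2, -0.1, -0.1]
width: 0.699
finger_force: 0.0
```

Call:
play_rows:
  deltas:
    - {"tx": 1.74, "ty": 3.3, "tz": 0, "ax": 0, "ay": 0, "az": -0.0132}
    - {"tx": 1.74, "ty": 3.3, "tz": 0, "ax": 0, "ay": 0, "az": -0.0132}
    - {"tx": 1.74, "ty": 3.3, "tz": 0, "ax": 0, "ay": 0, "az": -0.0132}
    - {"tx": 1.74, "ty": 3.3, "tz": 0, "ax": 0, "ay": 0, "az": -0.0132}
    - {"tx": 1.74, "ty": 3.3, "tz": 0, "ax": 0, "ay": 0, "az": -0.0132}
    - {"tx": 1.74, "ty": 3.3, "tz": 0, "ax": 0, "ay": 0, "az": -0.0132}
    - {"tx": 1.74, "ty": 3.3, "tz": 0, "ax": 0, "ay": 0, "az": -0.0132}
    - {"tx": 1.74, "ty": 3.3, "tz": 0, "ax": 0, "ay": 0, "az": -0.0132}
    - {"tx": 1.74, "ty": 3.3, "tz": 0, "ax": 0, "ay": 0, "az": -0.0132}
    - {"tx": 1.74, "ty": 3.3, "tz": 0, "ax": 0, "ay": 0, "az": -0.0132}

```text
clock: 3.1
ee_pos: [594.6, 86.6, 404.8]
ee_rot: [0.0, 0.998, 0.07, 0.0]
wrist_force: [-0.1, 0.6, 0.3]
width: 0.702
finger_force: 0.0
```

```bash

python3 - <<'E'
from m import *
st()
S,T=grab('scene'),grab('top')
a=crop(S,300,100,110,120,5); b=crop(T,240,120,110,120,5)
c=np.hstack([a,b]); cv2.imwrite('pics/s2.png',cv2.resize(c,(800,436)))
E
```

```text
t 3.10 pos [594.6  86.6 404.8] closedir 98.0deg tilt [ 0. -0.] q7 [-0.1   0.49 -0.2   1.66  0.11  1.01 -1.77] F [-0.1  0.6  0.3] w 0.702 ff 0.0
```

View pics/s2.png

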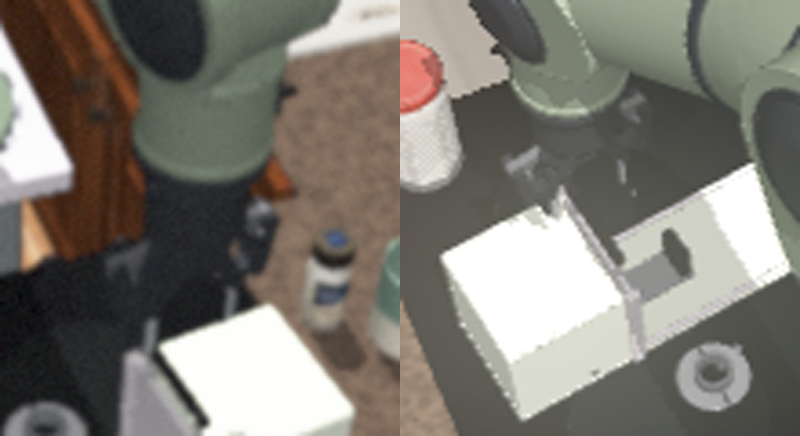

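Call:
play_rows:
  deltas:
    - {"tx": 0, "ty": 0, "tz": -1, "ax": 0, "ay": 0, "az": 0}
    - {"tx": 0, "ty": 0, "tz": -1, "ax": 0, "ay": 0, "az": 0}
    - {"tx": 0, "ty": 0, "tz": -1, "ax": 0, "ay": 0, "az": 0}
    - {"tx": 0, "ty": 0, "tz": -1, "ax": 0, "ay": 0, "az": 0}
    - {"tx": 0, "ty": 0, "tz": -1, "ax": 0, "ay": 0, "az": 0}
    - {"tx": 0, "ty": 0, "tz": -1, "ax": 0, "ay": 0, "az": 0}
    - {"tx": 0, "ty": 0, "tz": -1, "ax": 0, "ay": 0, "az": 0}
    - {"tx": 0, "ty": 0, "tz": -0.5, "ax": 0, "ay": 0, "az": 0}
    - {"tx": 0, "ty": 0, "tz": 0, "ax": 0, "ay": 0, "az": 0}
    - {"tx": 0, "ty": 0, "tz": 0, "ax": 0, "ay": 0, "az": 0}

```text
clock: 4.45
ee_pos: [594.2, 85.6, 330.0]
ee_rot: [-0.0, 0.998, 0.07, 0.0]
wrist_force: [0.6, -0.3, 0.2]
width: 0.698
finger_force: 0.0
```

Call:
play_rows:
  deltas:
    - {"tx": 0, "ty": 0, "tz": 0, "ax": 0, "ay": 0, "az": 0}
    - {"tx": 0, "ty": 0, "tz": 0, "ax": 0, "ay": 0, "az": 0}
    - {"tx": 0, "ty": 0, "tz": 0, "ax": 0, "ay": 0, "az": 0}
    - {"tx": 0, "ty": 0, "tz": 0, "ax": 0, "ay": 0, "az": 0}
    - {"tx": 0, "ty": 0, "tz": 0, "ax": 0, "ay": 0, "az": 0}
    - {"tx": 0, "ty": 0, "tz": 0, "ax": 0, "ay": 0, "az": 0}
    - {"tx": 0, "ty": 0, "tz": 0, "ax": 0, "ay": 0, "az": 0}
    - {"tx": 0, "ty": 0, "tz": 0, "ax": 0, "ay": 0, "az": 0}
    - {"tx": 0, "ty": 0, "tz": 0, "ax": 0, "ay": 0, "az": 0}
    - {"tx": 0, "ty": 0, "tz": 0, "ax": 0, "ay": 0, "az": 0}
  hand: 1

```text
clock: 5.7
ee_pos: [594.2, 85.4, 329.7]
ee_rot: [0.0, 0.998, 0.07, 0.0]
wrist_force: [-0.4, -1.8, 2.9]
width: 0.115
finger_force: 58.4
```

Call:
play_rows:
  deltas:
    - {"tx": 0, "ty": 0, "tz": 1.3, "ax": 0, "ay": 0, "az": 0}
    - {"tx": 0, "ty": 0, "tz": 1.3, "ax": 0, "ay": 0, "az": 0}
    - {"tx": 0, "ty": 0, "tz": 1.3, "ax": 0, "ay": 0, "az": 0}
    - {"tx": 0, "ty": 0, "tz": 1.3, "ax": 0, "ay": 0, "az": 0}
    - {"tx": 0, "ty": 0, "tz": 1.3, "ax": 0, "ay": 0, "az": 0}
    - {"tx": 0, "ty": 0, "tz": 1.3, "ax": 0, "ay": 0, "az": 0}
    - {"tx": 0, "ty": 0, "tz": 1.3, "ax": 0, "ay": 0, "az": 0}
    - {"tx": 0, "ty": 0, "tz": 1.3, "ax": 0, "ay": 0, "az": 0}
    - {"tx": 0, "ty": 0, "tz": 0.8, "ax": 0, "ay": 0, "az": 0}
    - {"tx": 0, "ty": 0, "tz": 0, "ax": 0, "ay": 0, "az": 0}

```text
clock: 6.95
ee_pos: [594.1, 85.4, 442.1]
ee_rot: [0.0, 0.998, 0.07, 0.0]
wrist_force: [2.3, -2.3, -0.8]
width: 0.112
finger_force: 65.8
```

Call:
play_rows:
  deltas:
    - {"tx": 0, "ty": 0, "tz": 0.1, "ax": 0, "ay": 0, "az": 0}
    - {"tx": 0, "ty": 0, "tz": 0.1, "ax": 0, "ay": 0, "az": 0}
    - {"tx": 0, "ty": 0, "tz": 0.1, "ax": 0, "ay": 0, "az": 0}
    - {"tx": 0, "ty": 0, "tz": 0.1, "ax": 0, "ay": 0, "az": 0}
    - {"tx": 0, "ty": 0, "tz": 0, "ax": 0, "ay": 0, "az": 0}
    - {"tx": 0, "ty": 0, "tz": 0, "ax": 0, "ay": 0, "az": 0}
    - {"tx": 0, "ty": 0, "tz": 0, "ax": 0, "ay": 0, "az": 0}
    - {"tx": 0, "ty": 0, "tz": 0, "ax": 0, "ay": 0, "az": 0}
    - {"tx": 0, "ty": 0, "tz": 0, "ax": 0, "ay": 0, "az": 0}
    - {"tx": 0, "ty": 0, "tz": 0, "ax": 0, "ay": 0, "az": 0}

```text
clock: 8.2
ee_pos: [594.3, 85.5, 442.5]
ee_rot: [0.0, 0.998, 0.07, -0.002]
wrist_force: [20.5, 1.1, -47.8]
width: 0.117
finger_force: 60.9
```

Call:
play_rows:
  deltas:
    - {"tx": 0, "ty": 0, "tz": -0.3, "ax": 0, "ay": 0, "az": 0}
    - {"tx": 0, "ty": 0, "tz": 0, "ax": 0, "ay": 0, "az": 0}
    - {"tx": 0, "ty": 0, "tz": 0, "ax": 0, "ay": 0, "az": 0}
    - {"tx": 0, "ty": 0, "tz": 0, "ax": 0, "ay": 0, "az": 0}
    - {"tx": 0, "ty": 0, "tz": 0, "ax": 0, "ay": 0, "az": 0}
    - {"tx": 0, "ty": 0, "tz": 1.4, "ax": 0, "ay": 0, "az": 0}
    - {"tx": 0, "ty": 0, "tz": 1.4, "ax": 0, "ay": 0, "az": 0}
    - {"tx": 0, "ty": 0, "tz": 1.4, "ax": 0, "ay": 0, "az": 0}
    - {"tx": 0, "ty": 0, "tz": 1.4, "ax": 0, "ay": 0, "az": 0}
    - {"tx": 0, "ty": 0, "tz": 0, "ax": 0, "ay": 0, "az": 0}
  hand: 0.4

```text
clock: 9.45
ee_pos: [594.2, 85.6, 500.0]
ee_rot: [-0.0, 0.998, 0.07, 0.001]
wrist_force: [0.9, -0.1, 0.5]
width: 0.6
finger_force: 0.0
```

Call:
play_rows:
  deltas:
    - {"tx": 0.3, "ty": -2.1, "tz": 0, "ax": 0, "ay": 0, "az": 0}
    - {"tx": 0.3, "ty": -2.1, "tz": 0, "ax": 0, "ay": 0, "az": 0}
    - {"tx": 0.3, "ty": -2.1, "tz": 0, "ax": 0, "ay": 0, "az": 0}
    - {"tx": 0.3, "ty": -2.1, "tz": 0, "ax": 0, "ay": 0, "az": 0}
    - {"tx": 0, "ty": 0, "tz": -4, "ax": 0, "ay": 0, "az": 0}
    - {"tx": 0, "ty": 0, "tz": -4, "ax": 0, "ay": 0, "az": 0}
    - {"tx": 0, "ty": 0, "tz": -4, "ax": 0, "ay": 0, "az": 0}
    - {"tx": 0, "ty": 0, "tz": -4, "ax": 0, "ay": 0, "az": 0}
    - {"tx": 0, "ty": 0, "tz": -4, "ax": 0, "ay": 0, "az": 0}
    - {"tx": 0, "ty": 0, "tz": 0, "ax": 0, "ay": 0, "az": 0}

```text
clock: 10.7
ee_pos: [605.4, 1.2, 296.3]
ee_rot: [-0.0, 0.998, 0.07, -0.002]
wrist_force: [0.9, 0.6, 0.5]
width: 0.595
finger_force: 0.0
```

```bash

python3 - <<'E'
from m import *
st()
S,T=grab('scene'),grab('top')
X=w([613.9,-52.9,.138],[(0,55,58),(20,48,58),(-20,62,58)]); print(X.round(1))
a=crop(S,290,130,110,120,5,proj(S,X)); b=crop(T,240,120,110,120,5,proj(T,X))
c=np.hstack([a,b]); cv2.imwrite('pics/s3.png',cv2.resize(c,(800,436)))
E
```

```text
t 10.70 pos [605.4   1.2 296.3] closedir 98.1deg tilt [-0.005 -0.   ] q7 [ 0.01  0.62 -0.17  1.74  0.13  0.8  -1.65] F [0.9 0.6 0.5] w 0.595 ff 0.0
[[606.3   1.6  58. ]
 [627.1  -2.6  58. ]
 [585.6   5.8  58. ]]
```

View pics/s3.png

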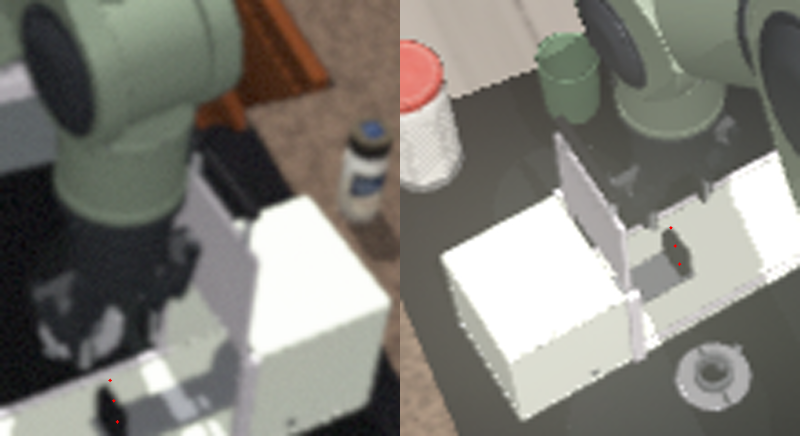

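Call:
play_rows:
  deltas:
    - {"tx": 0, "ty": 0, "tz": -2, "ax": 0, "ay": 0, "az": 0}
    - {"tx": 0, "ty": 0, "tz": -2, "ax": 0, "ay": 0, "az": 0}
    - {"tx": 0, "ty": 0, "tz": -2, "ax": 0, "ay": 0, "az": 0}
    - {"tx": 0, "ty": 0, "tz": -1, "ax": 0, "ay": 0, "az": 0}
    - {"tx": 0, "ty": 0, "tz": -1, "ax": 0, "ay": 0, "az": 0}
    - {"tx": 0, "ty": 0, "tz": -0.5, "ax": 0, "ay": 0, "az": 0}
    - {"tx": 0, "ty": 0, "tz": -0.5, "ax": 0, "ay": 0, "az": 0}
    - {"tx": 0, "ty": 0, "tz": 0, "ax": 0, "ay": 0, "az": 0}
    - {"tx": 0, "ty": 0, "tz": 0, "ax": 0, "ay": 0, "az": 0}
    - {"tx": 0, "ty": 0, "tz": 0, "ax": 0, "ay": 0, "az": 0}

```text
clock: 12.05
ee_pos: [606.2, 1.5, 209.0]
ee_rot: [-0.0, 0.998, 0.07, 0.0]
wrist_force: [0.1, -0.1, 0.8]
width: 0.6
finger_force: 0.0
```

Call:
play_rows:
  deltas:
    - {"tx": 0, "ty": 0, "tz": 0, "ax": 0, "ay": 0, "az": 0}
    - {"tx": 0, "ty": 0, "tz": 0, "ax": 0, "ay": 0, "az": 0}
    - {"tx": 0, "ty": 0, "tz": 0, "ax": 0, "ay": 0, "az": 0}
    - {"tx": 0, "ty": 0, "tz": 0, "ax": 0, "ay": 0, "az": 0}
    - {"tx": 0, "ty": 0, "tz": 0, "ax": 0, "ay": 0, "az": 0}
    - {"tx": 0, "ty": 0, "tz": 0, "ax": 0, "ay": 0, "az": 0}
    - {"tx": 0, "ty": 0, "tz": 0, "ax": 0, "ay": 0, "az": 0}
    - {"tx": 0, "ty": 0, "tz": 0, "ax": 0, "ay": 0, "az": 0}
    - {"tx": 0, "ty": 0, "tz": 0, "ax": 0, "ay": 0, "az": 0}
    - {"tx": 0, "ty": 0, "tz": 0, "ax": 0, "ay": 0, "az": 0}
  hand: 1

```text
clock: 13.3
ee_pos: [606.2, 1.2, 208.9]
ee_rot: [0.0, 0.998, 0.07, 0.0]
wrist_force: [-0.7, -2.0, 6.4]
width: 0.148
finger_force: 59.8
```

Call:
play_rows:
  deltas:
    - {"tx": 0.2, "ty": -1.4, "tz": 0, "ax": 0, "ay": 0, "az": 0}
    - {"tx": 0.3, "ty": -2.2, "tz": 0, "ax": 0, "ay": 0, "az": 0}
    - {"tx": 0.3, "ty": -2.2, "tz": 0, "ax": 0, "ay": 0, "az": 0}
    - {"tx": 0.3, "ty": -2.2, "tz": 0, "ax": 0, "ay": 0, "az": 0}
    - {"tx": 0.3, "ty": -2.2, "tz": 0, "ax": 0, "ay": 0, "az": 0}
    - {"tx": 0.3, "ty": -2.2, "tz": 0, "ax": 0, "ay": 0, "az": 0}
    - {"tx": 0.3, "ty": -2.2, "tz": 0, "ax": 0, "ay": 0, "az": 0}
    - {"tx": 0.3, "ty": -2.2, "tz": 0, "ax": 0, "ay": 0, "az": 0}
    - {"tx": 0.3, "ty": -2.2, "tz": 0, "ax": 0, "ay": 0, "az": 0}
    - {"tx": 0.2, "ty": -1.1, "tz": 0, "ax": 0, "ay": 0, "az": 0}

```text
clock: 14.55
ee_pos: [633.3, -201.0, 208.9]
ee_rot: [0.0, 0.998, 0.069, -0.001]
wrist_force: [-12.5, 0.9, 15.8]
width: 0.148
finger_force: 61.3
```

Call:
play_rows:
  deltas:
    - {"tx": 0, "ty": 0, "tz": 0, "ax": 0, "ay": 0, "az": 0}
    - {"tx": 0, "ty": -0.1, "tz": 0, "ax": 0, "ay": 0, "az": 0}
    - {"tx": 0, "ty": -0.1, "tz": 0, "ax": 0, "ay": 0, "az": 0}
    - {"tx": 0, "ty": -0.1, "tz": 0, "ax": 0, "ay": 0, "az": 0}
    - {"tx": 0, "ty": 0, "tz": 0, "ax": 0, "ay": 0, "az": 0}
    - {"tx": 0, "ty": 0, "tz": 0, "ax": 0, "ay": 0, "az": 0}
    - {"tx": 0, "ty": 0, "tz": 0, "ax": 0, "ay": 0, "az": 0}
    - {"tx": 0, "ty": 0, "tz": 0, "ax": 0, "ay": 0, "az": 0}
    - {"tx": 0, "ty": 0, "tz": 0, "ax": 0, "ay": 0, "az": 0}
    - {"tx": 0, "ty": 0, "tz": 0, "ax": 0, "ay": 0, "az": 0}

```text
clock: 15.8
ee_pos: [633.5, -202.2, 208.9]
ee_rot: [-0.0, 0.998, 0.07, -0.001]
wrist_force: [-9.5, 4.1, 12.6]
width: 0.15
finger_force: 61.1
```

Call:
play_rows:
  deltas:
    - {"tx": 0, "ty": 0, "tz": 0, "ax": 0, "ay": 0, "az": 0}
    - {"tx": 0, "ty": 0, "tz": 0, "ax": 0, "ay": 0, "az": 0}
    - {"tx": 0, "ty": 0, "tz": 0, "ax": 0, "ay": 0, "az": 0}
    - {"tx": 0, "ty": 0, "tz": 2, "ax": 0, "ay": 0, "az": 0}
    - {"tx": 0, "ty": 0, "tz": 3, "ax": 0, "ay": 0, "az": 0}
    - {"tx": 0, "ty": 0, "tz": 3, "ax": 0, "ay": 0, "az": 0}
    - {"tx": 0, "ty": 0, "tz": 3, "ax": 0, "ay": 0, "az": 0}
    - {"tx": 0, "ty": 0, "tz": 1.2, "ax": 0, "ay": 0, "az": 0}
    - {"tx": 0, "ty": 0, "tz": 0, "ax": 0, "ay": 0, "az": 0}
    - {"tx": 0, "ty": 0, "tz": 0, "ax": 0, "ay": 0, "az": 0}
  hand: 0.2

```text
clock: 17.05
ee_pos: [633.9, -202.4, 329.8]
ee_rot: [-0.0, 0.998, 0.07, -0.001]
wrist_force: [0.9, -0.5, -0.4]
width: 0.798
finger_force: 0.0
```

Call:
play_rows:
  deltas:
    - {"tx": -1.23, "ty": -1.21, "tz": 0, "ax": 0, "ay": 0, "az": 0.16}
    - {"tx": -1.23, "ty": -1.21, "tz": 0, "ax": 0, "ay": 0, "az": 0.16}
    - {"tx": -1.23, "ty": -1.21, "tz": 0, "ax": 0, "ay": 0, "az": 0.16}
    - {"tx": -1.23, "ty": -1.21, "tz": 0, "ax": 0, "ay": 0, "az": 0.16}
    - {"tx": -1.23, "ty": -1.21, "tz": 0, "ax": 0, "ay": 0, "az": 0.16}
    - {"tx": -1.23, "ty": -1.21, "tz": 0, "ax": 0, "ay": 0, "az": 0.16}
    - {"tx": -1.23, "ty": -1.21, "tz": 0, "ax": 0, "ay": 0, "az": 0.16}
    - {"tx": -1.23, "ty": -1.21, "tz": 0, "ax": 0, "ay": 0, "az": 0.16}
    - {"tx": -1.23, "ty": -1.21, "tz": 0, "ax": 0, "ay": 0, "az": 0.16}
    - {"tx": -1.23, "ty": -1.21, "tz": 0, "ax": 0, "ay": 0, "az": 0.16}

```text
clock: 18.3
ee_pos: [510.5, -323.8, 329.6]
ee_rot: [-0.001, 0.642, 0.766, 0.0]
wrist_force: [-0.5, 0.0, 0.4]
width: 0.801
finger_force: 0.0
```

```bash

python3 - <<'E'
from m import *
st()
S,T=grab('scene'),grab('top')
q=[613.6,-53.3,.135]
X=w(q,[(0,0,112),(0,0,18),(-12.5,0,100),(0,-150,58)]); print(X.round(1)); print(proj(S,X).round(1).tolist(),proj(T,X).round(1).tolist())
a=crop(S,200,180,120,120,5,proj(S,X)[[0,1,3]]); b=crop(T,300,120,120,120,5,proj(T,X)[[0,1,3]])
c=np.hstack([a,b]); cv2.imwrite('pics/s4.png',cv2.resize(c,(800,400)))
E
```

```text
t 18.30 pos [ 510.5 -323.8  329.6] closedir 10.0deg tilt [-0.001  0.001] q7 [ 0.87  0.64 -0.6   1.7   0.43  0.94  0.28] F [-0.5  0.   0.4] w 0.801 ff 0.0
[[ 613.6  -53.3  112. ]
 [ 613.6  -53.3   18. ]
 [ 601.2  -55.   100. ]
 [ 633.8 -201.9   58. ]]
[[304.1, 235.4], [304.1, 253.9], [302.2, 234.8], [257.3, 264.8]] [[328.1, 172.4], [328.0, 185.3], [329.9, 176.7], [362.1, 161.2]]
```

View pics/s4.png

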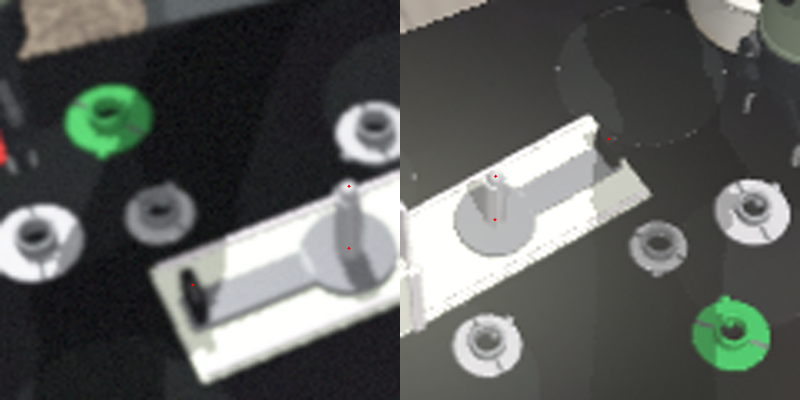

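Call:
play_rows:
  deltas:
    - {"tx": -0.1, "ty": 0, "tz": -3, "ax": 0, "ay": 0, "az": 0}
    - {"tx": 0, "ty": 0, "tz": -3, "ax": 0, "ay": 0, "az": 0}
    - {"tx": 0, "ty": 0, "tz": -3, "ax": 0, "ay": 0, "az": 0}
    - {"tx": 0, "ty": 0, "tz": -2, "ax": 0, "ay": 0, "az": 0}
    - {"tx": 0, "ty": 0, "tz": -2, "ax": 0, "ay": 0, "az": 0}
    - {"tx": 0, "ty": 0, "tz": -1, "ax": 0, "ay": 0, "az": 0}
    - {"tx": 0, "ty": 0, "tz": -1, "ax": 0, "ay": 0, "az": 0}
    - {"tx": 0, "ty": 0, "tz": -0.2, "ax": 0, "ay": 0, "az": 0}
    - {"tx": 0, "ty": 0, "tz": 0, "ax": 0, "ay": 0, "az": 0}
    - {"tx": 0, "ty": 0, "tz": 0, "ax": 0, "ay": 0, "az": 0}

```text
clock: 19.65
ee_pos: [510.3, -323.6, 179.2]
ee_rot: [0.0, 0.645, 0.765, 0.0]
wrist_force: [-0.3, 0.3, -0.2]
width: 0.801
finger_force: 0.0
```

Call:
play_rows:
  deltas:
    - {"tx": 0, "ty": 0, "tz": 0, "ax": 0, "ay": 0, "az": 0}
    - {"tx": 0, "ty": 0, "tz": 0, "ax": 0, "ay": 0, "az": 0}
    - {"tx": 0, "ty": 0, "tz": 0, "ax": 0, "ay": 0, "az": 0}
    - {"tx": 0, "ty": 0, "tz": 0, "ax": 0, "ay": 0, "az": 0}
    - {"tx": 0, "ty": 0, "tz": 0, "ax": 0, "ay": 0, "az": 0}
    - {"tx": 0, "ty": 0, "tz": 0, "ax": 0, "ay": 0, "az": 0}
    - {"tx": 0, "ty": 0, "tz": 0, "ax": 0, "ay": 0, "az": 0}
    - {"tx": 0, "ty": 0, "tz": 0, "ax": 0, "ay": 0, "az": 0}
    - {"tx": 0, "ty": 0, "tz": 0, "ax": 0, "ay": 0, "az": 0}
    - {"tx": 0, "ty": 0, "tz": 0, "ax": 0, "ay": 0, "az": 0}
  hand: 1

```text
clock: 20.9
ee_pos: [510.2, -323.5, 179.3]
ee_rot: [0.0, 0.645, 0.764, -0.0]
wrist_force: [-3.1, 1.7, 11.1]
width: 0.436
finger_force: 59.7
```

Call:
play_rows:
  deltas:
    - {"tx": 0, "ty": 0, "tz": 1, "ax": 0, "ay": 0, "az": 0}
    - {"tx": 0, "ty": 0, "tz": 3, "ax": 0, "ay": 0, "az": 0}
    - {"tx": 0, "ty": 0, "tz": 3, "ax": 0, "ay": 0, "az": 0}
    - {"tx": 0, "ty": 0, "tz": 3, "ax": 0, "ay": 0, "az": 0}
    - {"tx": 0, "ty": 0, "tz": 3, "ax": 0, "ay": 0, "az": 0}
    - {"tx": 0.86, "ty": 2.25, "tz": 0, "ax": 0, "ay": 0, "az": -0.155}
    - {"tx": 0.86, "ty": 2.25, "tz": 0, "ax": 0, "ay": 0, "az": -0.155}
    - {"tx": 0.86, "ty": 2.25, "tz": 0, "ax": 0, "ay": 0, "az": -0.155}
    - {"tx": 0.86, "ty": 2.25, "tz": 0, "ax": 0, "ay": 0, "az": -0.155}
    - {"tx": 0.86, "ty": 2.25, "tz": 0, "ax": 0, "ay": 0, "az": -0.155}

```text
clock: 22.15
ee_pos: [553.3, -210.2, 309.2]
ee_rot: [0.0, 0.887, 0.462, 0.0]
wrist_force: [0.1, -0.3, -1.4]
width: 0.439
finger_force: 60.9
```

Call:
play_rows:
  deltas:
    - {"tx": 0.86, "ty": 2.25, "tz": 0, "ax": 0, "ay": 0, "az": -0.155}
    - {"tx": 0.86, "ty": 2.25, "tz": 0, "ax": 0, "ay": 0, "az": -0.155}
    - {"tx": 0.86, "ty": 2.25, "tz": 0, "ax": 0, "ay": 0, "az": -0.155}
    - {"tx": 0.86, "ty": 2.25, "tz": 0, "ax": 0, "ay": 0, "az": -0.155}
    - {"tx": 0.86, "ty": 2.25, "tz": 0, "ax": 0, "ay": 0, "az": -0.155}
    - {"tx": 0.86, "ty": 2.25, "tz": 0, "ax": 0, "ay": 0, "az": -0.155}
    - {"tx": 0.86, "ty": 2.25, "tz": 0, "ax": 0, "ay": 0, "az": -0.155}
    - {"tx": 0, "ty": 0, "tz": 0, "ax": 0, "ay": 0, "az": 0}
    - {"tx": 0, "ty": 0, "tz": 0, "ax": 0, "ay": 0, "az": 0}
    - {"tx": 0, "ty": 0, "tz": 0, "ax": 0, "ay": 0, "az": 0}

```text
clock: 23.4
ee_pos: [613.1, -54.4, 308.8]
ee_rot: [0.0, 0.998, -0.06, -0.0]
wrist_force: [-0.1, 0.1, -0.8]
width: 0.437
finger_force: 60.9
```

```bash

python3 - <<'E'
from m import *
s,R=st()
S,T=grab('scene'),grab('top')
z=s['ee_pos'][2]-179.3; x,y=s['ee_pos'][:2]; print('underside',z)
a=np.radians(-172.3)
X=np.array([(x,y,z+20),(x+45*np.cos(a),y+45*np.sin(a),z+4),(613.5,-53.4,18),(613.5,-53.4,100)])
a=crop(S,250,180,100,100,5,proj(S,X)); b=crop(T,280,120,100,100,5,proj(T,X))
c=np.hstack([a,b]); cv2.imwrite('pics/s5.png',cv2.resize(c,(800,400)))
E
```

```text
t 23.40 pos [613.1 -54.4 308.8] closedir 83.2deg tilt [-0. -0.] q7 [ 0.07  0.62 -0.12  1.71  0.09  0.82 -1.78] F [-0.1  0.1 -0.8] w 0.437 ff 60.9
underside 129.53100946298997
```

View pics/s5.png

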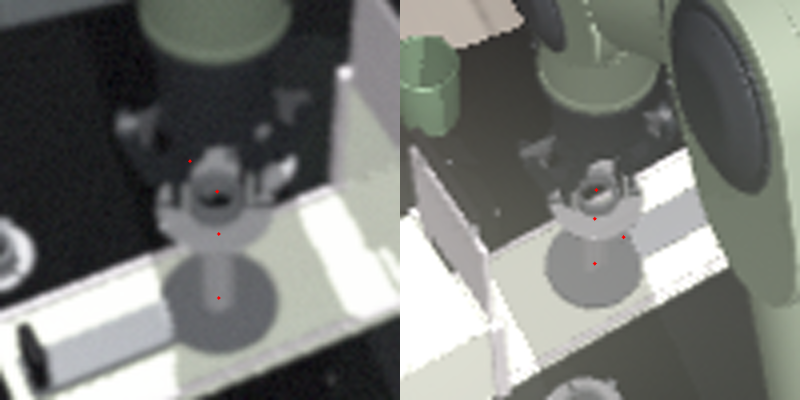

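```bash
cat >> m.py <<'E'
def polar(f,c,z,rs,step=10,a0=0,a1=360):
    out=[]
    for a in range(a0,a1,step):
        r=np.radians(a); P=[(c[0]+k*np.cos(r),c[1]+k*np.sin(r),z) for k in rs]
        uv=proj(f,P).astype(np.float32)
        v=cv2.remap(f['img'].mean(2).astype(np.float32),uv[:,0].reshape(1,-1),uv[:,1].reshape(1,-1),cv2.INTER_LINEAR)[0]
        out.append((a,v.round().astype(int).tolist()))
    return out
E
python3 - <<'E'
from m import *
s=robot.sense(); T=grab('top');S=grab('scene')
c=s['ee_pos'][:2]
for f in(T,S):
    for a,v in polar(f,c,133.5,[34,38,42,45,48,51,54],10,90 ,290): print(a,v)
    print()
E
```

```text
90 [174, 157, 111, 86, 86, 86, 84]
100 [176, 177, 190, 191, 196, 192, 190]
110 [176, 178, 182, 193, 191, 198, 194]
120 [175, 175, 153, 143, 142, 142, 142]
130 [176, 174, 149, 140, 141, 141, 142]
140 [177, 172, 151, 143, 142, 142, 142]
150 [176, 182, 165, 152, 151, 152, 152]
160 [175, 175, 161, 151, 150, 149, 148]
170 [175, 174, 159, 143, 141, 140, 140]
180 [175, 175, 153, 142, 137, 138, 140]
190 [175, 174, 149, 146, 146, 146, 157]
200 [174, 174, 166, 175, 187, 187, 187]
210 [173, 174, 176, 183, 186, 187, 186]
220 [173, 173, 179, 191, 187, 186, 186]
230 [174, 175, 214, 238, 210, 192, 187]
240 [173, 180, 221, 255, 255, 254, 229]
250 [138, 151, 206, 252, 255, 255, 255]
260 [130, 149, 208, 247, 255, 255, 255]
270 [99, 136, 216, 241, 232, 239, 254]
280 [129, 108, 140, 176, 168, 152, 169]

90 [113, 127, 112, 92, 74, 59, 48]
100 [81, 111, 133, 140, 141, 139, 146]
110 [96, 73, 91, 110, 123, 129, 128]
120 [91, 82, 53, 42, 45, 48, 42]
130 [68, 57, 42, 39, 38, 37, 38]
140 [128, 111, 81, 62, 48, 41, 41]
150 [134, 133, 118, 103, 94, 84, 70]
160 [133, 143, 143, 140, 135, 120, 84]
170 [133, 140, 136, 126, 110, 86, 61]
180 [131, 112, 75, 50, 41, 40, 40]
190 [107, 74, 45, 39, 36, 35, 36]
200 [57, 40, 40, 34, 35, 38, 39]
210 [45, 38, 37, 38, 39, 40, 40]
220 [52, 59, 58, 46, 40, 41, 42]
230 [73, 109, 86, 49, 31, 30, 29]
240 [103, 124, 87, 46, 23, 19, 21]
250 [93, 99, 74, 40, 17, 17, 21]
260 [127, 123, 89, 42, 21, 19, 15]
270 [143, 139, 99, 52, 25, 19, 22]
280 [143, 136, 101, 54, 24, 17, 19]
```

```bash

python3 - <<'E'
from m import *
s=robot.sense(); T=grab('top')
c=s['ee_pos'][:2]
for a,v in polar(T,c,133.5,[36,40,42,44,46,48,50,52],4,164 ,280): print(a,v)
X=proj(T,[(c[0],c[1],150)])[0]; u,v=int(X[0]),int(X[1])
cv2.imwrite('pics/s6.png',crop(T,u-30,v-22,60,50,10))
E
```

```text
164 [175, 172, 160, 149, 148, 146, 146, 146]
168 [176, 171, 161, 148, 144, 143, 143, 142]
172 [176, 167, 157, 147, 141, 141, 140, 140]
176 [175, 165, 153, 146, 141, 140, 140, 140]
180 [175, 166, 150, 136, 135, 137, 138, 139]
184 [176, 165, 149, 140, 141, 138, 136, 139]
188 [176, 161, 145, 145, 151, 150, 145, 144]
192 [175, 165, 153, 146, 151, 147, 139, 156]
196 [176, 165, 159, 160, 167, 169, 176, 187]
200 [174, 170, 166, 169, 179, 187, 187, 187]
204 [174, 172, 174, 180, 185, 187, 187, 187]
208 [174, 173, 175, 179, 185, 186, 186, 186]
212 [173, 171, 168, 168, 178, 185, 186, 186]
216 [173, 174, 173, 175, 183, 187, 186, 186]
220 [173, 174, 177, 186, 190, 187, 186, 186]
224 [173, 172, 173, 177, 186, 189, 187, 186]
228 [174, 182, 193, 205, 212, 200, 188, 186]
232 [175, 189, 209, 235, 249, 223, 202, 192]
236 [174, 191, 211, 240, 254, 247, 241, 231]
240 [174, 195, 217, 245, 255, 255, 254, 251]
244 [170, 196, 219, 249, 255, 255, 255, 255]
248 [158, 190, 216, 246, 255, 255, 255, 255]
252 [128, 165, 201, 238, 255, 255, 255, 255]
256 [128, 171, 205, 236, 255, 255, 255, 255]
260 [144, 184, 213, 235, 254, 255, 255, 255]
264 [128, 187, 216, 240, 251, 255, 255, 255]
268 [114, 182, 215, 244, 252, 246, 246, 254]
272 [106, 164, 209, 224, 223, 217, 226, 242]
276 [98, 147, 192, 218, 216, 231, 245, 243]
```

View pics/s6.png

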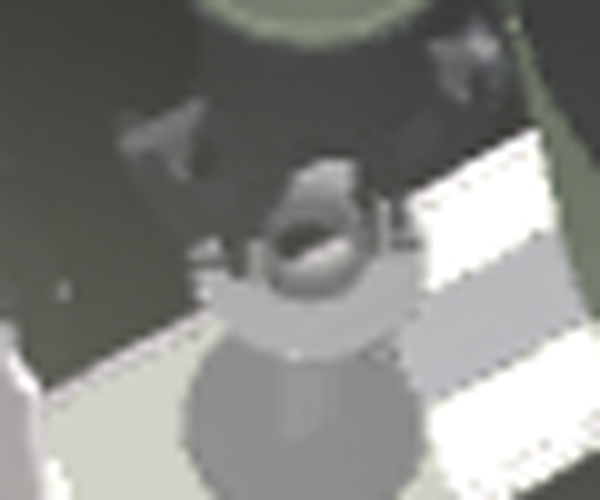

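Call:
play_rows:
  deltas:
    - {"tx": 0, "ty": 0.1, "tz": -1, "ax": 0, "ay": 0, "az": 0}
    - {"tx": 0, "ty": 0, "tz": -1, "ax": 0, "ay": 0, "az": 0}
    - {"tx": 0, "ty": 0, "tz": -0.5, "ax": 0, "ay": 0, "az": 0}
    - {"tx": 0, "ty": 0, "tz": -0.2, "ax": 0, "ay": 0, "az": 0}
    - {"tx": 0, "ty": 0, "tz": -0.2, "ax": 0, "ay": 0, "az": 0}
    - {"tx": 0, "ty": 0, "tz": -0.2, "ax": 0, "ay": 0, "az": 0}
    - {"tx": 0, "ty": 0, "tz": -0.1, "ax": 0, "ay": 0, "az": 0}
    - {"tx": 0, "ty": 0, "tz": 0, "ax": 0, "ay": 0, "az": 0}
    - {"tx": 0, "ty": 0, "tz": 0, "ax": 0, "ay": 0, "az": 0}
    - {"tx": 0, "ty": 0, "tz": 0, "ax": 0, "ay": 0, "az": 0}

```text
clock: 24.9
ee_pos: [613.3, -52.5, 276.8]
ee_rot: [-0.0, 0.998, -0.06, 0.0]
wrist_force: [0.4, -0.4, -1.9]
width: 0.433
finger_force: 60.9
```

Call:
play_rows:
  deltas:
    - {"tx": 0, "ty": 0, "tz": -0.1, "ax": 0, "ay": 0, "az": 0}
    - {"tx": 0, "ty": 0, "tz": -0.1, "ax": 0, "ay": 0, "az": 0}
    - {"tx": 0, "ty": 0, "tz": -0.1, "ax": 0, "ay": 0, "az": 0}
    - {"tx": 0, "ty": 0, "tz": -0.1, "ax": 0, "ay": 0, "az": 0}
    - {"tx": 0, "ty": 0, "tz": -0.1, "ax": 0, "ay": 0, "az": 0}
    - {"tx": 0, "ty": 0, "tz": 0, "ax": 0, "ay": 0, "az": 0}
    - {"tx": 0, "ty": 0, "tz": 0, "ax": 0, "ay": 0, "az": 0}
    - {"tx": 0, "ty": 0, "tz": 0, "ax": 0, "ay": 0, "az": 0}
    - {"tx": 0, "ty": 0, "tz": 0, "ax": 0, "ay": 0, "az": 0}
    - {"tx": 0, "ty": 0, "tz": 0, "ax": 0, "ay": 0, "az": 0}

```text
clock: 26.15
ee_pos: [613.3, -52.5, 271.7]
ee_rot: [-0.0, 0.998, -0.06, 0.0]
wrist_force: [-0.2, -0.1, -0.9]
width: 0.434
finger_force: 60.9
```

Call:
play_rows:
  deltas:
    - {"tx": 0, "ty": 0, "tz": -0.3, "ax": 0, "ay": 0, "az": 0}
    - {"tx": 0, "ty": 0, "tz": -0.3, "ax": 0, "ay": 0, "az": 0}
    - {"tx": 0, "ty": 0, "tz": -0.3, "ax": 0, "ay": 0, "az": 0}
    - {"tx": 0, "ty": 0, "tz": -0.3, "ax": 0, "ay": 0, "az": 0}
    - {"tx": 0, "ty": 0, "tz": -0.3, "ax": 0, "ay": 0, "az": 0}
    - {"tx": 0, "ty": 0, "tz": -0.3, "ax": 0, "ay": 0, "az": 0}
    - {"tx": 0, "ty": 0, "tz": -0.3, "ax": 0, "ay": 0, "az": 0}
    - {"tx": 0, "ty": 0, "tz": -0.3, "ax": 0, "ay": 0, "az": 0}
    - {"tx": 0, "ty": 0, "tz": -0.3, "ax": 0, "ay": 0, "az": 0}
    - {"tx": 0, "ty": 0, "tz": 0, "ax": 0, "ay": 0, "az": 0}

```text
clock: 27.4
ee_pos: [613.3, -52.5, 244.4]
ee_rot: [-0.0, 0.998, -0.06, -0.0]
wrist_force: [0.2, 0.9, -0.6]
width: 0.433
finger_force: 60.9
```

Call:
play_rows:
  deltas:
    - {"tx": 0, "ty": 0, "tz": 0, "ax": 0, "ay": 0, "az": 0}
    - {"tx": 0, "ty": 0, "tz": 0, "ax": 0, "ay": 0, "az": 0}
    - {"tx": 0, "ty": 0, "tz": 0, "ax": 0, "ay": 0, "az": 0}
    - {"tx": 0, "ty": 0, "tz": 0, "ax": 0, "ay": 0, "az": 0}
    - {"tx": 0, "ty": 0, "tz": 0, "ax": 0, "ay": 0, "az": 0}
    - {"tx": 0, "ty": 0, "tz": 2, "ax": 0, "ay": 0, "az": 0}
    - {"tx": 0, "ty": 0, "tz": 4, "ax": 0, "ay": 0, "az": 0}
    - {"tx": 0, "ty": 0, "tz": 3, "ax": 0, "ay": 0, "az": 0}
    - {"tx": 0, "ty": 0, "tz": 0, "ax": 0, "ay": 0, "az": 0}
    - {"tx": 0, "ty": 0, "tz": 0, "ax": 0, "ay": 0, "az": 0}
  hand: 0.2

```text
clock: 28.65
ee_pos: [613.2, -52.5, 335.1]
ee_rot: [-0.0, 0.998, -0.06, 0.0]
wrist_force: [-0.6, 0.0, -1.1]
width: 0.797
finger_force: 0.0
```

```bash
cat >> m.py <<'E'
SP=np.array([613.4,-53.2])
def edge(f,c,z,angs,r0,r1):
    # radius at strongest brightness fall along rays (flange edge)
    o=[]
    rs=np.arange(r0,r1,.5)
    for a,v in polar(f,c,z,rs,angs[2],angs[0],angs[1]):
        o.append((a,float(rs[np.argmax(np.abs(np.gradient(cv2.GaussianBlur(np.float32([v]),(0,0),2)[0])))])))
    return o
E
python3 - <<'E'
from m import *
st(); T=grab('top'); S=grab('scene')
a=crop(S,265,190,80,80,5); b=crop(T,290,145,80,80,5)
cv2.imwrite('pics/s7.png',np.hstack([a,b]))
# centres of remaining discs
for f,n in((T,'t'),(S,'s')):
    for t,c in zip(discs(f,[(512,-206),(482,17)]),[(512,-206),(482,17)]):
        g=cv2.GaussianBlur(t.mean(2),(0,0),1.5); m=(g>(115 if n=='t' else 75)).astype(np.uint8)
        yy,xx=np.mgrid[:300,:300]; m[(yy-150)**2+(xx-150)**2>92**2]=0
        k=max(cv2.findContours(m,cv2.RETR_EXTERNAL,cv2.CHAIN_APPROX_NONE)[0],key=cv2.contourArea)
        e=cv2.fitEllipse(cv2.convexHull(k)); d=k[:,0]-np.array(e[0]); i=np.argmax((d**2).sum(1)); 
        print(n,c,'ctr',(c[0]+e[0][1]/2-75,c[1]+e[0][0]/2-75),'axes',np.array(e[1])/2,'ear',np.degrees(np.arctan2(d[i][0],d[i][1])),np.hypot(*d[i])/2)
E
```

```text
t 28.65 pos [613.2 -52.5 335.1] closedir 83.2deg tilt [0. 0.] q7 [ 0.07  0.59 -0.12  1.69  0.09  0.87 -1.78] F [-0.6  0.  -1.1] w 0.797 ff 0.0
t (512, -206) ctr (512.022331237793, -206.2009735107422) axes [91.40258789 91.98786163] ear 133.086870733265 46.14556297453618
t (482, 17) ctr (482.9570007324219, 15.801399230957031) axes [75.07022858 81.21671295] ear -65.671187102272 42.58292387310152
s (512, -206) ctr (511.71717071533203, -207.02416229248047) axes [70.58172607 75.49748993] ear 151.27833407613372 39.58788569004594
s (482, 17) ctr (483.30177307128906, 16.313758850097656) axes [77.4849472  83.24006653] ear -60.72520164029926 43.350261628904434
```

View pics/s7.png

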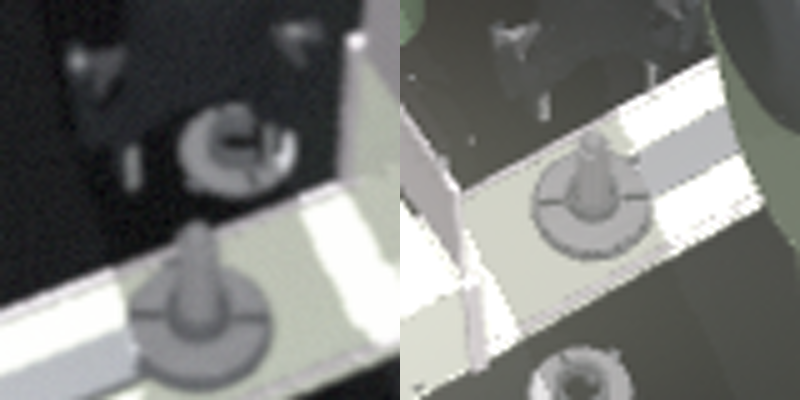

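Call:
play_rows:
  deltas:
    - {"tx": -1.09, "ty": 0.57, "tz": 0, "ax": 0, "ay": 0, "az": 0.16}
    - {"tx": -1.09, "ty": 0.57, "tz": 0, "ax": 0, "ay": 0, "az": 0.16}
    - {"tx": -1.09, "ty": 0.57, "tz": 0, "ax": 0, "ay": 0, "az": 0.16}
    - {"tx": -1.09, "ty": 0.57, "tz": 0, "ax": 0, "ay": 0, "az": 0.16}
    - {"tx": -1.09, "ty": 0.57, "tz": 0, "ax": 0, "ay": 0, "az": 0.16}
    - {"tx": -1.09, "ty": 0.57, "tz": 0, "ax": 0, "ay": 0, "az": 0.16}
    - {"tx": -1.09, "ty": 0.57, "tz": 0, "ax": 0, "ay": 0, "az": 0.16}
    - {"tx": -1.09, "ty": 0.57, "tz": 0, "ax": 0, "ay": 0, "az": 0.16}
    - {"tx": -1.09, "ty": 0.57, "tz": 0, "ax": 0, "ay": 0, "az": 0.16}
    - {"tx": -1.09, "ty": 0.57, "tz": 0, "ax": 0, "ay": 0, "az": 0.16}

```text
clock: 30.0
ee_pos: [503.8, 4.7, 334.1]
ee_rot: [-0.0, 0.736, 0.677, -0.0]
wrist_force: [-0.1, -0.1, -0.6]
width: 0.801
finger_force: 0.0
```

Call:
play_rows:
  deltas:
    - {"tx": -1.09, "ty": 0.57, "tz": 0, "ax": 0, "ay": 0, "az": 0.16}
    - {"tx": -1.03, "ty": 0.57, "tz": 0, "ax": 0, "ay": 0, "az": 0.16}
    - {"tx": 0, "ty": 0, "tz": -3, "ax": 0, "ay": 0, "az": 0}
    - {"tx": 0, "ty": 0, "tz": -3, "ax": 0, "ay": 0, "az": 0}
    - {"tx": 0, "ty": 0, "tz": -3, "ax": 0, "ay": 0, "az": 0}
    - {"tx": 0, "ty": 0, "tz": -2, "ax": 0, "ay": 0, "az": 0}
    - {"tx": 0, "ty": 0, "tz": 0, "ax": 0, "ay": 0, "az": 0}
    - {"tx": 0, "ty": 0, "tz": 0, "ax": 0, "ay": 0, "az": 0}
    - {"tx": 0, "ty": 0, "tz": 0, "ax": 0, "ay": 0, "az": 0}
    - {"tx": 0, "ty": 0, "tz": 0, "ax": 0, "ay": 0, "az": 0}

```text
clock: 31.25
ee_pos: [483.3, 15.8, 225.2]
ee_rot: [0.0, 0.621, 0.783, 0.0]
wrist_force: [0.2, -0.1, -0.1]
width: 0.801
finger_force: 0.0
```

```bash
cat >> m.py <<'E'
def find(f,c,thr,rad):
    t=discs(f,[c])[0]; g=cv2.GaussianBlur(t.mean(2),(0,0),1.5); m=(g>thr).astype(np.uint8)
    yy,xx=np.mgrid[:300,:300]; m[(yy-150)**2+(xx-150)**2>(2*rad)**2]=0
    k=max(cv2.findContours(m,cv2.RETR_EXTERNAL,cv2.CHAIN_APPROX_NONE)[0],key=cv2.contourArea)
    e=cv2.fitEllipse(cv2.convexHull(k)); d=k[:,0]-np.array(e[0]); i=np.argmax((d**2).sum(1))
    print(c,'ctr',(c[0]+e[0][1]/2-75,c[1]+e[0][0]/2-75),'axes',np.array(e[1])/2,'ear',np.degrees(np.arctan2(d[i][0],d[i][1])),np.hypot(*d[i])/2)
E
python3 - <<'E'
from m import *
st(); T=grab('top'); S=grab('scene')
find(T,(483,16),115,46); find(S,(483,16),75,46); find(S,(512,-206),75,41); find(T,(512,-206),115,41)
E
```

```text
t 31.25 pos [483.3  15.8 225.2] closedir 13.2deg tilt [ 0.001 -0.   ] q7 [ 0.23  0.64 -0.51  2.08  0.57  0.56 -0.46] F [ 0.2 -0.1 -0.1] w 0.801 ff 0.0
(483, 16) ctr (481.4522171020508, 19.342025756835938) axes [70.80731964 78.19959259] ear -133.06007437833975 39.47511186145096
(483, 16) ctr (482.6243209838867, 17.13835906982422) axes [78.86394501 84.2826767 ] ear -60.48298787241647 44.40121759619534
(512, -206) ctr (511.74888610839844, -206.99778747558594) axes [70.59854126 75.92740631] ear 154.56996835032564 39.584184178234985
(512, -206) ctr (510.40687561035156, -210.4901123046875) axes [73.18418884 76.01416779] ear -41.245438098604275 38.69320685829766
```

Call:
play_rows:
  deltas:
    - {"tx": 0, "ty": 0.05, "tz": -1, "ax": 0, "ay": 0, "az": 0}
    - {"tx": 0, "ty": 0, "tz": -1, "ax": 0, "ay": 0, "az": 0}
    - {"tx": 0, "ty": 0, "tz": -1, "ax": 0, "ay": 0, "az": 0}
    - {"tx": 0, "ty": 0, "tz": -1, "ax": 0, "ay": 0, "az": 0}
    - {"tx": 0, "ty": 0, "tz": -0.6, "ax": 0, "ay": 0, "az": 0}
    - {"tx": 0, "ty": 0, "tz": 0, "ax": 0, "ay": 0, "az": 0}
    - {"tx": 0, "ty": 0, "tz": 0, "ax": 0, "ay": 0, "az": 0}
    - {"tx": 0, "ty": 0, "tz": 0, "ax": 0, "ay": 0, "az": 0}
    - {"tx": 0, "ty": 0, "tz": 0, "ax": 0, "ay": 0, "az": 0}
    - {"tx": 0, "ty": 0, "tz": 0, "ax": 0, "ay": 0, "az": 0}

```text
clock: 32.6
ee_pos: [483.2, 16.4, 178.8]
ee_rot: [0.0, 0.621, 0.784, 0.0]
wrist_force: [0.2, 0.1, 0.3]
width: 0.8
finger_force: 0.0
```

Call:
play_rows:
  deltas:
    - {"tx": 0, "ty": 0, "tz": 0, "ax": 0, "ay": 0, "az": 0}
    - {"tx": 0, "ty": 0, "tz": 0, "ax": 0, "ay": 0, "az": 0}
    - {"tx": 0, "ty": 0, "tz": 0, "ax": 0, "ay": 0, "az": 0}
    - {"tx": 0, "ty": 0, "tz": 0, "ax": 0, "ay": 0, "az": 0}
    - {"tx": 0, "ty": 0, "tz": 0, "ax": 0, "ay": 0, "az": 0}
    - {"tx": 0, "ty": 0, "tz": 0, "ax": 0, "ay": 0, "az": 0}
    - {"tx": 0, "ty": 0, "tz": 0, "ax": 0, "ay": 0, "az": 0}
    - {"tx": 0, "ty": 0, "tz": 0, "ax": 0, "ay": 0, "az": 0}
    - {"tx": 0, "ty": 0, "tz": 0, "ax": 0, "ay": 0, "az": 0}
    - {"tx": 0, "ty": 0, "tz": 0, "ax": 0, "ay": 0, "az": 0}
  hand: 1

```text
clock: 33.85
ee_pos: [483.1, 16.4, 179.1]
ee_rot: [0.0, 0.621, 0.784, -0.0]
wrist_force: [-4.0, -0.3, 13.4]
width: 0.436
finger_force: 59.0
```

Call:
play_rows:
  deltas:
    - {"tx": 0, "ty": 0, "tz": 1, "ax": 0, "ay": 0, "az": 0}
    - {"tx": 0, "ty": 0, "tz": 3, "ax": 0, "ay": 0, "az": 0}
    - {"tx": 0, "ty": 0, "tz": 3, "ax": 0, "ay": 0, "az": 0}
    - {"tx": 0, "ty": 0, "tz": 3, "ax": 0, "ay": 0, "az": 0}
    - {"tx": 0, "ty": 0, "tz": 3, "ax": 0, "ay": 0, "az": 0}
    - {"tx": 1.08, "ty": -0.58, "tz": 0, "ax": 0, "ay": 0, "az": -0.161}
    - {"tx": 1.08, "ty": -0.58, "tz": 0, "ax": 0, "ay": 0, "az": -0.161}
    - {"tx": 1.08, "ty": -0.58, "tz": 0, "ax": 0, "ay": 0, "az": -0.161}
    - {"tx": 1.08, "ty": -0.58, "tz": 0, "ax": 0, "ay": 0, "az": -0.161}
    - {"tx": 1.08, "ty": -0.58, "tz": 0, "ax": 0, "ay": 0, "az": -0.161}

```text
clock: 35.1
ee_pos: [537.3, -12.8, 309.1]
ee_rot: [-0.0, 0.88, 0.475, 0.0]
wrist_force: [0.6, 0.1, -0.4]
width: 0.437
finger_force: 61.1
```

Call:
play_rows:
  deltas:
    - {"tx": 1.08, "ty": -0.58, "tz": 0, "ax": 0, "ay": 0, "az": -0.161}
    - {"tx": 1.08, "ty": -0.58, "tz": 0, "ax": 0, "ay": 0, "az": -0.161}
    - {"tx": 1.08, "ty": -0.58, "tz": 0, "ax": 0, "ay": 0, "az": -0.161}
    - {"tx": 1.08, "ty": -0.58, "tz": 0, "ax": 0, "ay": 0, "az": -0.161}
    - {"tx": 1.08, "ty": -0.58, "tz": 0, "ax": 0, "ay": 0, "az": -0.161}
    - {"tx": 1.08, "ty": -0.58, "tz": 0, "ax": 0, "ay": 0, "az": -0.161}
    - {"tx": 1.14, "ty": -0.56, "tz": 0, "ax": 0, "ay": 0, "az": -0.161}
    - {"tx": 0, "ty": 0, "tz": 0, "ax": 0, "ay": 0, "az": 0}
    - {"tx": 0, "ty": 0, "tz": 0, "ax": 0, "ay": 0, "az": 0}
    - {"tx": 0, "ty": 0, "tz": 0, "ax": 0, "ay": 0, "az": 0}

```text
clock: 36.35
ee_pos: [612.9, -52.8, 308.8]
ee_rot: [-0.0, 0.998, -0.064, -0.0]
wrist_force: [-0.7, -0.1, -1.2]
width: 0.436
finger_force: 61.1
```

```bash

python3 - <<'E'
from m import *
s,R=st(); T=grab('top'); c=s['ee_pos'][:2]; z=s['ee_pos'][2]-179.1
for a,v in polar(T,c,z+4,[33,35,37,39,41,43,45,47],5,150 ,225): print(a,v)
E
```

```text
t 36.35 pos [612.9 -52.8 308.8] closedir 82.6deg tilt [-0.  0.] q7 [ 0.06  0.62 -0.1   1.71  0.08  0.82 -1.78] F [-0.7 -0.1 -1.2] w 0.436 ff 61.1
150 [179, 180, 166, 152, 152, 151, 151, 151]
155 [189, 195, 172, 152, 150, 149, 149, 149]
160 [177, 175, 163, 153, 152, 151, 151, 151]
165 [174, 171, 163, 152, 149, 147, 146, 146]
170 [174, 172, 166, 156, 149, 147, 145, 143]
175 [174, 171, 165, 163, 165, 159, 155, 156]
180 [175, 167, 155, 147, 157, 167, 167, 170]
185 [171, 163, 151, 142, 145, 155, 166, 171]
190 [175, 164, 149, 146, 148, 157, 172, 183]
195 [178, 181, 169, 156, 158, 172, 187, 201]
200 [178, 181, 176, 165, 171, 181, 191, 191]
205 [175, 171, 170, 177, 185, 186, 186, 186]
210 [178, 180, 184, 185, 191, 191, 187, 186]
215 [180, 194, 211, 215, 210, 195, 186, 187]
220 [179, 191, 216, 230, 221, 202, 194, 189]
```

Ear feature shows at about 185–190°, as wanted. Lower as before.

Call:
play_rows:
  deltas:
    - {"tx": 0, "ty": 0, "tz": -1, "ax": 0, "ay": 0, "az": 0}
    - {"tx": 0, "ty": 0, "tz": -1, "ax": 0, "ay": 0, "az": 0}
    - {"tx": 0, "ty": 0, "tz": -0.5, "ax": 0, "ay": 0, "az": 0}
    - {"tx": 0, "ty": 0, "tz": -0.3, "ax": 0, "ay": 0, "az": 0}
    - {"tx": 0, "ty": 0, "tz": -0.2, "ax": 0, "ay": 0, "az": 0}
    - {"tx": 0, "ty": 0, "tz": -0.2, "ax": 0, "ay": 0, "az": 0}
    - {"tx": 0, "ty": 0, "tz": -0.1, "ax": 0, "ay": 0, "az": 0}
    - {"tx": 0, "ty": 0, "tz": -0.1, "ax": 0, "ay": 0, "az": 0}
    - {"tx": 0, "ty": 0, "tz": 0, "ax": 0, "ay": 0, "az": 0}
    - {"tx": 0, "ty": 0, "tz": 0, "ax": 0, "ay": 0, "az": 0}

```text
clock: 37.65
ee_pos: [613.3, -53.0, 274.7]
ee_rot: [-0.0, 0.998, -0.066, 0.0]
wrist_force: [0.3, -0.6, -0.8]
width: 0.434
finger_force: 61.1
```

Call:
play_rows:
  deltas:
    - {"tx": 0, "ty": 0, "tz": -0.1, "ax": 0, "ay": 0, "az": 0}
    - {"tx": 0, "ty": 0, "tz": -0.1, "ax": 0, "ay": 0, "az": 0}
    - {"tx": 0, "ty": 0, "tz": -0.1, "ax": 0, "ay": 0, "az": 0}
    - {"tx": 0, "ty": 0, "tz": -0.1, "ax": 0, "ay": 0, "az": 0}
    - {"tx": 0, "ty": 0, "tz": -0.1, "ax": 0, "ay": 0, "az": 0}
    - {"tx": 0, "ty": 0, "tz": 0, "ax": 0, "ay": 0, "az": 0}
    - {"tx": 0, "ty": 0, "tz": 0, "ax": 0, "ay": 0, "az": 0}
    - {"tx": 0, "ty": 0, "tz": 0, "ax": 0, "ay": 0, "az": 0}
    - {"tx": 0, "ty": 0, "tz": 0, "ax": 0, "ay": 0, "az": 0}
    - {"tx": 0, "ty": 0, "tz": 0, "ax": 0, "ay": 0, "az": 0}

```text
clock: 38.9
ee_pos: [613.3, -53.0, 269.7]
ee_rot: [-0.0, 0.998, -0.066, 0.0]
wrist_force: [-0.1, 0.2, -0.7]
width: 0.432
finger_force: 61.1
```

Call:
play_rows:
  deltas:
    - {"tx": 0, "ty": 0, "tz": -0.3, "ax": 0, "ay": 0, "az": 0}
    - {"tx": 0, "ty": 0, "tz": -0.3, "ax": 0, "ay": 0, "az": 0}
    - {"tx": 0, "ty": 0, "tz": -0.3, "ax": 0, "ay": 0, "az": 0}
    - {"tx": 0, "ty": 0, "tz": -0.3, "ax": 0, "ay": 0, "az": 0}
    - {"tx": 0, "ty": 0, "tz": -0.3, "ax": 0, "ay": 0, "az": 0}
    - {"tx": 0, "ty": 0, "tz": -0.3, "ax": 0, "ay": 0, "az": 0}
    - {"tx": 0, "ty": 0, "tz": -0.3, "ax": 0, "ay": 0, "az": 0}
    - {"tx": 0, "ty": 0, "tz": -0.3, "ax": 0, "ay": 0, "az": 0}
    - {"tx": 0, "ty": 0, "tz": 0, "ax": 0, "ay": 0, "az": 0}
    - {"tx": 0, "ty": 0, "tz": 0, "ax": 0, "ay": 0, "az": 0}

```text
clock: 40.15
ee_pos: [613.3, -53.0, 245.7]
ee_rot: [0.0, 0.998, -0.066, 0.0]
wrist_force: [0.9, 0.2, -0.2]
width: 0.434
finger_force: 61.1
```

Call:
play_rows:
  deltas:
    - {"tx": 0, "ty": 0, "tz": 0, "ax": 0, "ay": 0, "az": 0}
    - {"tx": 0, "ty": 0, "tz": 0, "ax": 0, "ay": 0, "az": 0}
    - {"tx": 0, "ty": 0, "tz": 0, "ax": 0, "ay": 0, "az": 0}
    - {"tx": 0, "ty": 0, "tz": 0, "ax": 0, "ay": 0, "az": 0}
    - {"tx": 0, "ty": 0, "tz": 0, "ax": 0, "ay": 0, "az": 0}
    - {"tx": 0, "ty": 0, "tz": 2, "ax": 0, "ay": 0, "az": 0}
    - {"tx": 0, "ty": 0, "tz": 4, "ax": 0, "ay": 0, "az": 0}
    - {"tx": 0, "ty": 0, "tz": 3, "ax": 0, "ay": 0, "az": 0}
    - {"tx": 0, "ty": 0, "tz": 0, "ax": 0, "ay": 0, "az": 0}
    - {"tx": 0, "ty": 0, "tz": 0, "ax": 0, "ay": 0, "az": 0}
  hand: 0.2

```text
clock: 41.4
ee_pos: [613.2, -53.0, 336.1]
ee_rot: [-0.0, 0.998, -0.066, 0.0]
wrist_force: [0.0, 0.8, -0.3]
width: 0.799
finger_force: 0.0
```

```bash

python3 - <<'E'
from m import *
st(); T=grab('top'); S=grab('scene')
find(S,(512,-206),75,41); find(T,(512,-206),115,41)
a=crop(S,265,190,80,80,5); b=crop(T,290,145,80,80,5)
cv2.imwrite('pics/s8.png',np.hstack([a,b]))
# ear direction C: mean dir of polar r=35 profile
for f in(S,T):
    p=polar(f,(511.8,-206.7),4,[34,35,36],4,110,190); print([(a,int(np.mean(v))) for a,v in p])
E
```

```text
t 41.40 pos [613.2 -53.  336.1] closedir 82.5deg tilt [ 0. -0.] q7 [ 0.06  0.58 -0.1   1.69  0.07  0.87 -1.77] F [ 0.   0.8 -0.3] w 0.799 ff 0.0
(512, -206) ctr (511.72084045410156, -207.06438446044922) axes [70.4763031 75.5034256] ear 150.24298009620102 39.41866386245659
(512, -206) ctr (512.0030288696289, -206.06424713134766) axes [81.75016022 81.94934082] ear 119.96373960408987 41.05106413783212
[(110, 71), (114, 74), (118, 71), (122, 73), (126, 69), (130, 70), (134, 78), (138, 88), (142, 112), (146, 132), (150, 143), (154, 138), (158, 118), (162, 96), (166, 76), (170, 66), (174, 64), (178, 62), (182, 62), (186, 69)]
[(110, 117), (114, 120), (118, 122), (122, 126), (126, 129), (130, 132), (134, 134), (138, 137), (142, 140), (146, 143), (150, 146), (154, 148), (158, 151), (162, 153), (166, 154), (170, 156), (174, 158), (178, 159), (182, 161), (186, 162)]
```

View pics/s8.png

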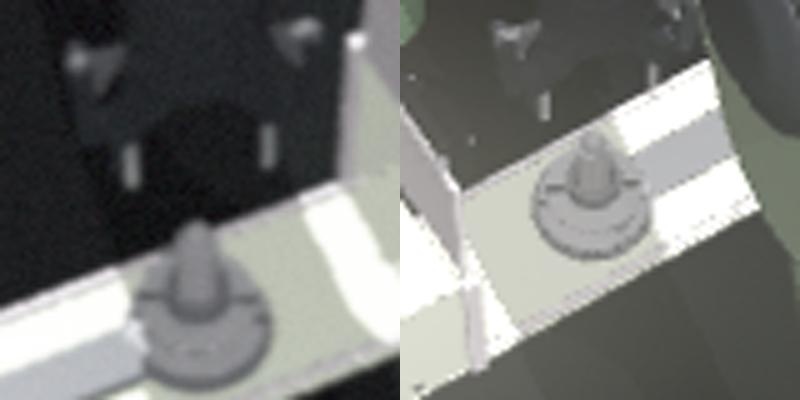

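Call:
play_rows:
  deltas:
    - {"tx": -1.69, "ty": -2.56, "tz": 0, "ax": 0, "ay": 0, "az": 0}
    - {"tx": -1.69, "ty": -2.56, "tz": 0, "ax": 0, "ay": 0, "az": 0}
    - {"tx": -1.69, "ty": -2.56, "tz": 0, "ax": 0, "ay": 0, "az": 0}
    - {"tx": -1.69, "ty": -2.56, "tz": 0, "ax": 0, "ay": 0, "az": 0}
    - {"tx": -1.69, "ty": -2.56, "tz": 0, "ax": 0, "ay": 0, "az": 0}
    - {"tx": -1.68, "ty": -2.58, "tz": 0, "ax": 0, "ay": 0, "az": 0}
    - {"tx": 0, "ty": 0, "tz": -4, "ax": 0, "ay": 0, "az": 0}
    - {"tx": 0, "ty": 0, "tz": -4, "ax": 0, "ay": 0, "az": 0}
    - {"tx": 0, "ty": 0, "tz": -3, "ax": 0, "ay": 0, "az": 0}
    - {"tx": 0, "ty": 0, "tz": 0, "ax": 0, "ay": 0, "az": 0}

```text
clock: 42.75
ee_pos: [511.3, -206.4, 223.6]
ee_rot: [-0.001, 0.998, -0.065, -0.002]
wrist_force: [0.4, 0.1, 0.4]
width: 0.804
finger_force: 0.0
```

```bash

python3 - <<'E'
from m import *
st(); S=grab('scene'); find(S,(512,-206),75,41)
p=polar(S,(511.8,-206.7),4,[34,35,36],4,120,190); print([(a,int(np.mean(v))) for a,v in p])
E
```

```text
t 42.75 pos [ 511.3 -206.4  223.6] closedir 82.5deg tilt [-0.004  0.001] q7 [ 0.33  0.67 -0.08  1.92  0.09  0.56 -1.51] F [0.4 0.1 0.4] w 0.804 ff 0.0
(512, -206) ctr (511.57462310791016, -207.0029067993164) axes [70.77394104 76.20865631] ear 150.57345722229667 39.69594357962608
[(120, 77), (124, 76), (128, 75), (132, 79), (136, 88), (140, 105), (144, 129), (148, 145), (152, 145), (156, 134), (160, 114), (164, 86), (168, 74), (172, 69), (176, 66), (180, 63), (184, 67), (188, 74)]
```

Call:
play_rows:
  deltas:
    - {"tx": 0, "ty": 0, "tz": -1, "ax": 0, "ay": 0, "az": 0}
    - {"tx": 0, "ty": 0, "tz": -1, "ax": 0, "ay": 0, "az": 0}
    - {"tx": 0, "ty": 0, "tz": -1, "ax": 0, "ay": 0, "az": 0}
    - {"tx": 0, "ty": 0, "tz": -1, "ax": 0, "ay": 0, "az": 0}
    - {"tx": 0, "ty": 0, "tz": -0.7, "ax": 0, "ay": 0, "az": 0}
    - {"tx": 0, "ty": 0, "tz": 0, "ax": 0, "ay": 0, "az": 0}
    - {"tx": 0, "ty": 0, "tz": 0, "ax": 0, "ay": 0, "az": 0}
    - {"tx": 0, "ty": 0, "tz": 0, "ax": 0, "ay": 0, "az": 0}
    - {"tx": 0, "ty": 0, "tz": 0, "ax": 0, "ay": 0, "az": 0}
    - {"tx": 0, "ty": 0, "tz": 0, "ax": 0, "ay": 0, "az": 0}

```text
clock: 44.05
ee_pos: [512.0, -206.8, 178.8]
ee_rot: [0.0, 0.998, -0.066, 0.0]
wrist_force: [0.4, -0.5, 1.3]
width: 0.801
finger_force: 0.0
```

Call:
play_rows:
  deltas:
    - {"tx": 0, "ty": 0, "tz": 0, "ax": 0, "ay": 0, "az": 0}
    - {"tx": 0, "ty": 0, "tz": 0, "ax": 0, "ay": 0, "az": 0}
    - {"tx": 0, "ty": 0, "tz": 0, "ax": 0, "ay": 0, "az": 0}
    - {"tx": 0, "ty": 0, "tz": 0, "ax": 0, "ay": 0, "az": 0}
    - {"tx": 0, "ty": 0, "tz": 0, "ax": 0, "ay": 0, "az": 0}
    - {"tx": 0, "ty": 0, "tz": 0, "ax": 0, "ay": 0, "az": 0}
    - {"tx": 0, "ty": 0, "tz": 0, "ax": 0, "ay": 0, "az": 0}
    - {"tx": 0, "ty": 0, "tz": 0, "ax": 0, "ay": 0, "az": 0}
    - {"tx": 0, "ty": 0, "tz": 0, "ax": 0, "ay": 0, "az": 0}
    - {"tx": 0, "ty": 0, "tz": 0, "ax": 0, "ay": 0, "az": 0}
  hand: 1

```text
clock: 45.3
ee_pos: [512.0, -206.8, 179.1]
ee_rot: [0.0, 0.998, -0.066, 0.0]
wrist_force: [-2.7, 1.2, 11.0]
width: 0.432
finger_force: 59.3
```

Call:
play_rows:
  deltas:
    - {"tx": 0, "ty": 0, "tz": 1, "ax": 0, "ay": 0, "az": 0}
    - {"tx": 0, "ty": 0, "tz": 3, "ax": 0, "ay": 0, "az": 0}
    - {"tx": 0, "ty": 0, "tz": 3, "ax": 0, "ay": 0, "az": 0}
    - {"tx": 0, "ty": 0, "tz": 3, "ax": 0, "ay": 0, "az": 0}
    - {"tx": 0, "ty": 0, "tz": 3, "ax": 0, "ay": 0, "az": 0}
    - {"tx": 1.26, "ty": 1.92, "tz": 0, "ax": 0, "ay": 0, "az": 0.082}
    - {"tx": 1.26, "ty": 1.92, "tz": 0, "ax": 0, "ay": 0, "az": 0.082}
    - {"tx": 1.26, "ty": 1.92, "tz": 0, "ax": 0, "ay": 0, "az": 0.082}
    - {"tx": 1.26, "ty": 1.92, "tz": 0, "ax": 0, "ay": 0, "az": 0.082}
    - {"tx": 1.26, "ty": 1.92, "tz": 0, "ax": 0, "ay": 0, "az": 0.082}

```text
clock: 46.55
ee_pos: [575.9, -109.2, 308.3]
ee_rot: [-0.0, 0.99, 0.142, -0.0]
wrist_force: [-0.6, -0.1, -0.5]
width: 0.437
finger_force: 60.9
```

Call:
play_rows:
  deltas:
    - {"tx": 1.26, "ty": 1.92, "tz": 0, "ax": 0, "ay": 0, "az": 0.082}
    - {"tx": 1.26, "ty": 1.92, "tz": 0, "ax": 0, "ay": 0, "az": 0.082}
    - {"tx": 1.31, "ty": 1.94, "tz": 0, "ax": 0, "ay": 0, "az": 0.082}
    - {"tx": 0, "ty": 0, "tz": -1, "ax": 0, "ay": 0, "az": 0}
    - {"tx": 0, "ty": 0, "tz": -1, "ax": 0, "ay": 0, "az": 0}
    - {"tx": 0, "ty": 0, "tz": -0.5, "ax": 0, "ay": 0, "az": 0}
    - {"tx": 0, "ty": 0, "tz": -0.4, "ax": 0, "ay": 0, "az": 0}
    - {"tx": 0, "ty": 0, "tz": -0.2, "ax": 0, "ay": 0, "az": 0}
    - {"tx": 0, "ty": 0, "tz": -0.1, "ax": 0, "ay": 0, "az": 0}
    - {"tx": 0, "ty": 0, "tz": 0, "ax": 0, "ay": 0, "az": 0}

```text
clock: 47.8
ee_pos: [613.3, -53.0, 276.8]
ee_rot: [0.0, 0.966, 0.259, 0.0]
wrist_force: [0.1, -0.5, -0.5]
width: 0.436
finger_force: 60.8
```

Call:
play_rows:
  deltas:
    - {"tx": 0, "ty": 0, "tz": -0.1, "ax": 0, "ay": 0, "az": 0}
    - {"tx": 0, "ty": 0, "tz": -0.1, "ax": 0, "ay": 0, "az": 0}
    - {"tx": 0, "ty": 0, "tz": -0.1, "ax": 0, "ay": 0, "az": 0}
    - {"tx": 0, "ty": 0, "tz": -0.1, "ax": 0, "ay": 0, "az": 0}
    - {"tx": 0, "ty": 0, "tz": -0.1, "ax": 0, "ay": 0, "az": 0}
    - {"tx": 0, "ty": 0, "tz": 0, "ax": 0, "ay": 0, "az": 0}
    - {"tx": 0, "ty": 0, "tz": 0, "ax": 0, "ay": 0, "az": 0}
    - {"tx": 0, "ty": 0, "tz": 0, "ax": 0, "ay": 0, "az": 0}
    - {"tx": 0, "ty": 0, "tz": 0, "ax": 0, "ay": 0, "az": 0}
    - {"tx": 0, "ty": 0, "tz": 0, "ax": 0, "ay": 0, "az": 0}

```text
clock: 49.05
ee_pos: [613.3, -53.0, 271.7]
ee_rot: [0.0, 0.966, 0.259, 0.0]
wrist_force: [0.2, -0.4, -1.1]
width: 0.436
finger_force: 60.8
```

Call:
play_rows:
  deltas:
    - {"tx": 0, "ty": 0, "tz": -0.3, "ax": 0, "ay": 0, "az": 0}
    - {"tx": 0, "ty": 0, "tz": -0.3, "ax": 0, "ay": 0, "az": 0}
    - {"tx": 0, "ty": 0, "tz": -0.3, "ax": 0, "ay": 0, "az": 0}
    - {"tx": 0, "ty": 0, "tz": -0.3, "ax": 0, "ay": 0, "az": 0}
    - {"tx": 0, "ty": 0, "tz": -0.3, "ax": 0, "ay": 0, "az": 0}
    - {"tx": 0, "ty": 0, "tz": -0.3, "ax": 0, "ay": 0, "az": 0}
    - {"tx": 0, "ty": 0, "tz": -0.3, "ax": 0, "ay": 0, "az": 0}
    - {"tx": 0, "ty": 0, "tz": -0.3, "ax": 0, "ay": 0, "az": 0}
    - {"tx": 0, "ty": 0, "tz": -0.2, "ax": 0, "ay": 0, "az": 0}
    - {"tx": 0, "ty": 0, "tz": 0, "ax": 0, "ay": 0, "az": 0}

```text
clock: 50.3
ee_pos: [613.3, -53.0, 245.5]
ee_rot: [-0.0, 0.966, 0.259, -0.0]
wrist_force: [-0.0, -0.6, -0.4]
width: 0.432
finger_force: 60.8
```

Call:
play_rows:
  deltas:
    - {"tx": 0, "ty": 0, "tz": 0, "ax": 0, "ay": 0, "az": 0}
    - {"tx": 0, "ty": 0, "tz": 0, "ax": 0, "ay": 0, "az": 0}
    - {"tx": 0, "ty": 0, "tz": 0, "ax": 0, "ay": 0, "az": 0}
    - {"tx": 0, "ty": 0, "tz": 0, "ax": 0, "ay": 0, "az": 0}
    - {"tx": 0, "ty": 0, "tz": 0, "ax": 0, "ay": 0, "az": 0}
    - {"tx": 0, "ty": 0, "tz": 2, "ax": 0, "ay": 0, "az": 0}
    - {"tx": 0, "ty": 0, "tz": 4, "ax": 0, "ay": 0, "az": 0}
    - {"tx": 0, "ty": 0, "tz": 3, "ax": 0, "ay": 0, "az": 0}
    - {"tx": 0, "ty": 0, "tz": 0, "ax": 0, "ay": 0, "az": 0}
    - {"tx": 0, "ty": 0, "tz": 0, "ax": 0, "ay": 0, "az": 0}
  hand: 0.2

```text
clock: 51.55
ee_pos: [613.1, -53.0, 336.0]
ee_rot: [0.0, 0.966, 0.259, 0.0]
wrist_force: [0.0, -0.2, 0.2]
width: 0.8
finger_force: 0.0
```

```bash

python3 - <<'E'
from m import *
st(); T=grab('top'); S=grab('scene')
a=crop(S,265,190,80,80,5,proj(S,[(613.4,-53.2,78),(613.4,-53.2,112),(613.4+32,-53.2,62)])); b=crop(T,290,145,80,80,5,proj(T,[(613.4,-53.2,112),(613.4-32,-53.2,62)]))
cv2.imwrite('pics/s9.png',np.hstack([a,b]))
E
```

```text
t 51.55 pos [613.1 -53.  336. ] closedir 120.1deg tilt [ 0. -0.] q7 [ 0.17  0.59 -0.27  1.68  0.19  0.89 -1.22] F [ 0.  -0.2  0.2] w 0.800 ff 0.0
```

View pics/s9.png

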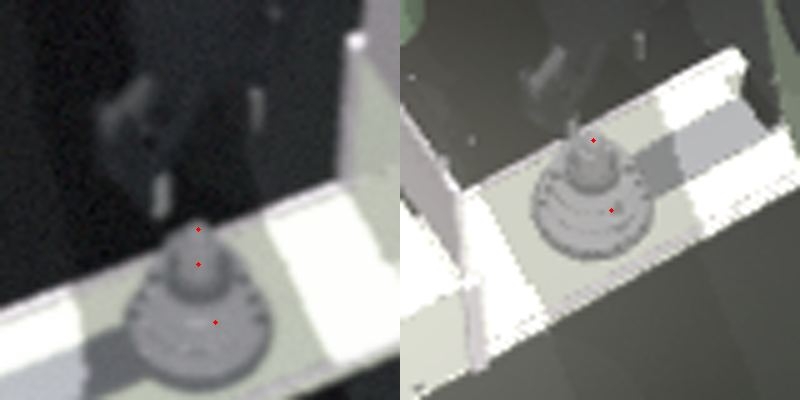

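Call:
play_rows:
  deltas:
    - {"tx": 0, "ty": 0, "tz": 0, "ax": 0, "ay": 0, "az": 0}
    - {"tx": 0, "ty": 0, "tz": 0, "ax": 0, "ay": 0, "az": 0}
    - {"tx": 0, "ty": 0, "tz": 0, "ax": 0, "ay": 0, "az": 0}
    - {"tx": 0, "ty": 0, "tz": -2, "ax": 0, "ay": 0, "az": 0}
    - {"tx": 0, "ty": 0, "tz": -2, "ax": 0, "ay": 0, "az": 0}
    - {"tx": 0, "ty": 0, "tz": -2, "ax": 0, "ay": 0, "az": 0}
    - {"tx": 0, "ty": 0, "tz": -1, "ax": 0, "ay": 0, "az": 0}
    - {"tx": 0, "ty": 0, "tz": -0.8, "ax": 0, "ay": 0, "az": 0}
    - {"tx": 0, "ty": 0, "tz": 0, "ax": 0, "ay": 0, "az": 0}
    - {"tx": 0, "ty": 0, "tz": 0, "ax": 0, "ay": 0, "az": 0}
  hand: 0.64

```text
clock: 52.9
ee_pos: [613.5, -53.0, 258.2]
ee_rot: [0.0, 0.966, 0.259, 0.0]
wrist_force: [1.4, -0.7, 0.4]
width: 0.363
finger_force: 0.0
```

Call:
play_rows:
  deltas:
    - {"tx": 0, "ty": 0, "tz": -0.1, "ax": 0, "ay": 0, "az": 0}
    - {"tx": 0, "ty": 0, "tz": 0, "ax": 0, "ay": 0, "az": 0}
    - {"tx": 0, "ty": 0, "tz": -0.1, "ax": 0, "ay": 0, "az": 0}
    - {"tx": 0, "ty": 0, "tz": 0, "ax": 0, "ay": 0, "az": 0}
    - {"tx": 0, "ty": 0, "tz": -0.1, "ax": 0, "ay": 0, "az": 0}
    - {"tx": 0, "ty": 0, "tz": 0, "ax": 0, "ay": 0, "az": 0}
    - {"tx": 0, "ty": 0, "tz": -0.1, "ax": 0, "ay": 0, "az": 0}
    - {"tx": 0, "ty": 0, "tz": 0, "ax": 0, "ay": 0, "az": 0}
    - {"tx": 0, "ty": 0, "tz": 0, "ax": 0, "ay": 0, "az": 0}
    - {"tx": 0, "ty": 0, "tz": 0, "ax": 0, "ay": 0, "az": 0}

```text
clock: 54.15
ee_pos: [613.3, -53.0, 253.7]
ee_rot: [-0.0, 0.966, 0.259, 0.0]
wrist_force: [0.6, 0.5, 0.2]
width: 0.357
finger_force: 0.0
```

Call:
play_rows:
  deltas:
    - {"tx": 0, "ty": 0, "tz": -0.1, "ax": 0, "ay": 0, "az": 0}
    - {"tx": 0, "ty": 0, "tz": 0, "ax": 0, "ay": 0, "az": 0}
    - {"tx": 0, "ty": 0, "tz": -0.1, "ax": 0, "ay": 0, "az": 0}
    - {"tx": 0, "ty": 0, "tz": 0, "ax": 0, "ay": 0, "az": 0}
    - {"tx": 0, "ty": 0, "tz": -0.1, "ax": 0, "ay": 0, "az": 0}
    - {"tx": 0, "ty": 0, "tz": 0, "ax": 0, "ay": 0, "az": 0}
    - {"tx": 0, "ty": 0, "tz": 0, "ax": 0, "ay": 0, "az": 0}
    - {"tx": 0, "ty": 0, "tz": 0, "ax": 0, "ay": 0, "az": 0}
    - {"tx": 0, "ty": 0, "tz": 0, "ax": 0, "ay": 0, "az": 0}
    - {"tx": 0, "ty": 0, "tz": 0, "ax": 0, "ay": 0, "az": 0}

```text
clock: 55.4
ee_pos: [613.4, -53.0, 251.0]
ee_rot: [0.0, 0.966, 0.259, 0.0]
wrist_force: [-0.5, -0.4, 5.4]
width: 0.36
finger_force: 2.7
```

Call:
play_rows:
  deltas:
    - {"tx": 0, "ty": 0, "tz": -0.1, "ax": 0, "ay": 0, "az": 0}
    - {"tx": 0, "ty": 0, "tz": 0, "ax": 0, "ay": 0, "az": 0}
    - {"tx": 0, "ty": 0, "tz": -0.1, "ax": 0, "ay": 0, "az": 0}
    - {"tx": 0, "ty": 0, "tz": 0, "ax": 0, "ay": 0, "az": 0}
    - {"tx": 0, "ty": 0, "tz": 0, "ax": 0, "ay": 0, "az": 0}
    - {"tx": 0, "ty": 0, "tz": 0, "ax": 0, "ay": 0, "az": 0}
    - {"tx": 0, "ty": 0, "tz": 0, "ax": 0, "ay": 0, "az": 0}
    - {"tx": 0, "ty": 0, "tz": 0, "ax": 0, "ay": 0, "az": 0}
    - {"tx": 0, "ty": 0, "tz": 0, "ax": 0, "ay": 0, "az": 0}
    - {"tx": 0, "ty": 0, "tz": 0, "ax": 0, "ay": 0, "az": 0}

```text
clock: 56.65
ee_pos: [613.5, -53.0, 250.6]
ee_rot: [0.0, 0.966, 0.259, 0.001]
wrist_force: [-10.3, 0.4, 34.2]
width: 0.359
finger_force: 16.9
```

Call:
play_rows:
  deltas:
    - {"tx": 0, "ty": 0, "tz": 0.6, "ax": 0, "ay": 0, "az": 0}
    - {"tx": 0, "ty": 0, "tz": 3, "ax": 0, "ay": 0, "az": 0}
    - {"tx": 0, "ty": 0, "tz": 4, "ax": 0, "ay": 0, "az": 0}
    - {"tx": 0, "ty": 0, "tz": 1, "ax": 0, "ay": 0, "az": 0}
    - {"tx": 0.4, "ty": -3, "tz": 0, "ax": 0, "ay": 0, "az": -0.077}
    - {"tx": 0.4, "ty": -3, "tz": 0, "ax": 0, "ay": 0, "az": -0.077}
    - {"tx": 0.4, "ty": -3, "tz": 0, "ax": 0, "ay": 0, "az": -0.077}
    - {"tx": 0.4, "ty": -3, "tz": 0, "ax": 0, "ay": 0, "az": -0.077}
    - {"tx": 0.4, "ty": -2.9, "tz": 0, "ax": 0, "ay": 0, "az": -0.077}
    - {"tx": 0, "ty": 0, "tz": 0, "ax": 0, "ay": 0, "az": 0}

```text
clock: 57.9
ee_pos: [633.2, -205.4, 334.3]
ee_rot: [0.001, 0.998, 0.067, -0.0]
wrist_force: [-0.5, 0.4, 0.6]
width: 0.363
finger_force: 0.0
```

Call:
play_rows:
  deltas:
    - {"tx": 0, "ty": 0, "tz": 0, "ax": 0, "ay": 0, "az": 0}
    - {"tx": 0, "ty": 0, "tz": -3, "ax": 0, "ay": 0, "az": 0}
    - {"tx": 0, "ty": 0, "tz": -3, "ax": 0, "ay": 0, "az": 0}
    - {"tx": 0, "ty": 0, "tz": -2, "ax": 0, "ay": 0, "az": 0}
    - {"tx": 0, "ty": 0, "tz": -2, "ax": 0, "ay": 0, "az": 0}
    - {"tx": 0, "ty": 0, "tz": -1, "ax": 0, "ay": 0, "az": 0}
    - {"tx": 0, "ty": 0, "tz": -1, "ax": 0, "ay": 0, "az": 0}
    - {"tx": 0, "ty": 0, "tz": -0.6, "ax": 0, "ay": 0, "az": 0}
    - {"tx": 0, "ty": 0, "tz": 0, "ax": 0, "ay": 0, "az": 0}
    - {"tx": 0, "ty": 0, "tz": 0, "ax": 0, "ay": 0, "az": 0}
  hand: 0.4

```text
clock: 59.15
ee_pos: [633.5, -202.1, 209.2]
ee_rot: [0.0, 0.998, 0.07, 0.0]
wrist_force: [-0.1, -0.3, 0.7]
width: 0.602
finger_force: 0.0
```

Call:
play_rows:
  deltas:
    - {"tx": 0, "ty": 0, "tz": 0, "ax": 0, "ay": 0, "az": 0}
    - {"tx": 0, "ty": 0, "tz": 0, "ax": 0, "ay": 0, "az": 0}
    - {"tx": 0, "ty": 0, "tz": 0, "ax": 0, "ay": 0, "az": 0}
    - {"tx": 0, "ty": 0, "tz": 0, "ax": 0, "ay": 0, "az": 0}
    - {"tx": 0, "ty": 0, "tz": 0, "ax": 0, "ay": 0, "az": 0}
    - {"tx": 0, "ty": 0, "tz": 0, "ax": 0, "ay": 0, "az": 0}
    - {"tx": 0, "ty": 0, "tz": 0, "ax": 0, "ay": 0, "az": 0}
    - {"tx": 0, "ty": 0, "tz": 0, "ax": 0, "ay": 0, "az": 0}
    - {"tx": 0, "ty": 0, "tz": 0, "ax": 0, "ay": 0, "az": 0}
    - {"tx": 0, "ty": 0, "tz": 0, "ax": 0, "ay": 0, "az": 0}
  hand: 1

```text
clock: 60.4
ee_pos: [633.4, -202.0, 209.1]
ee_rot: [0.0, 0.998, 0.07, 0.0]
wrist_force: [-2.1, 0.3, 6.7]
width: 0.146
finger_force: 59.6
```

Call:
play_rows:
  deltas:
    - {"tx": -0.15, "ty": 1.1, "tz": 0, "ax": 0, "ay": 0, "az": 0}
    - {"tx": -0.2, "ty": 1.5, "tz": 0, "ax": 0, "ay": 0, "az": 0}
    - {"tx": -0.2, "ty": 1.5, "tz": 0, "ax": 0, "ay": 0, "az": 0}
    - {"tx": -0.2, "ty": 1.5, "tz": 0, "ax": 0, "ay": 0, "az": 0}
    - {"tx": -0.2, "ty": 1.5, "tz": 0, "ax": 0, "ay": 0, "az": 0}
    - {"tx": -0.2, "ty": 1.5, "tz": 0, "ax": 0, "ay": 0, "az": 0}
    - {"tx": -0.2, "ty": 1.5, "tz": 0, "ax": 0, "ay": 0, "az": 0}
    - {"tx": -0.2, "ty": 1.5, "tz": 0, "ax": 0, "ay": 0, "az": 0}
    - {"tx": -0.2, "ty": 1.5, "tz": 0, "ax": 0, "ay": 0, "az": 0}
    - {"tx": -0.2, "ty": 1.5, "tz": 0, "ax": 0, "ay": 0, "az": 0}

```text
clock: 61.65
ee_pos: [613.8, -54.9, 209.1]
ee_rot: [0.0, 0.998, 0.07, 0.001]
wrist_force: [2.0, -2.8, 4.3]
width: 0.147
finger_force: 59.6
```

Call:
play_rows:
  deltas:
    - {"tx": -0.2, "ty": 1.5, "tz": 0, "ax": 0, "ay": 0, "az": 0}
    - {"tx": -0.2, "ty": 1.5, "tz": 0, "ax": 0, "ay": 0, "az": 0}
    - {"tx": -0.2, "ty": 1.5, "tz": 0, "ax": 0, "ay": 0, "az": 0}
    - {"tx": -0.15, "ty": 0.9, "tz": 0, "ax": 0, "ay": 0, "az": 0}
    - {"tx": 0, "ty": 0.3, "tz": 0, "ax": 0, "ay": 0, "az": 0}
    - {"tx": 0, "ty": 0.15, "tz": 0, "ax": 0, "ay": 0, "az": 0}
    - {"tx": 0, "ty": 0, "tz": 0, "ax": 0, "ay": 0, "az": 0}
    - {"tx": 0, "ty": 0, "tz": 0, "ax": 0, "ay": 0, "az": 0}
    - {"tx": 0, "ty": 0, "tz": 0, "ax": 0, "ay": 0, "az": 0}
    - {"tx": 0, "ty": 0, "tz": 0, "ax": 0, "ay": 0, "az": 0}

```text
clock: 62.9
ee_pos: [606.5, 1.5, 209.0]
ee_rot: [0.001, 0.998, 0.069, 0.0]
wrist_force: [2.2, -7.6, 7.1]
width: 0.156
finger_force: 60.0
```

Call:
play_rows:
  deltas:
    - {"tx": 0, "ty": 0, "tz": 0, "ax": 0, "ay": 0, "az": 0}
    - {"tx": 0, "ty": 0, "tz": 0, "ax": 0, "ay": 0, "az": 0}
    - {"tx": 0, "ty": 0, "tz": 0, "ax": 0, "ay": 0, "az": 0}
    - {"tx": 0, "ty": 0, "tz": 3, "ax": 0, "ay": 0, "az": 0}
    - {"tx": 0, "ty": 0, "tz": 5, "ax": 0, "ay": 0, "az": 0}
    - {"tx": 0, "ty": 0, "tz": 5, "ax": 0, "ay": 0, "az": 0}
    - {"tx": 0, "ty": 0, "tz": 5, "ax": 0, "ay": 0, "az": 0}
    - {"tx": 0, "ty": 0, "tz": 5, "ax": 0, "ay": 0, "az": 0}
    - {"tx": 0, "ty": 0, "tz": 5, "ax": 0, "ay": 0, "az": 0}
    - {"tx": 0, "ty": 0, "tz": 1.6, "ax": 0, "ay": 0, "az": 0}
  hand: 0.4

```text
clock: 64.15
ee_pos: [606.3, 2.7, 507.7]
ee_rot: [-0.0, 0.998, 0.07, 0.002]
wrist_force: [-0.6, 0.8, -1.1]
width: 0.599
finger_force: 0.0
```

Call:
play_rows:
  deltas:
    - {"tx": -0.3, "ty": 2.1, "tz": 0, "ax": 0, "ay": 0, "az": 0}
    - {"tx": -0.3, "ty": 2.1, "tz": 0, "ax": 0, "ay": 0, "az": 0}
    - {"tx": -0.3, "ty": 2.1, "tz": 0, "ax": 0, "ay": 0, "az": 0}
    - {"tx": -0.3, "ty": 2, "tz": 0, "ax": 0, "ay": 0, "az": 0}
    - {"tx": 0, "ty": 0, "tz": 0, "ax": 0, "ay": 0, "az": 0}
    - {"tx": 0, "ty": 0, "tz": -2, "ax": 0, "ay": 0, "az": 0}
    - {"tx": 0, "ty": 0, "tz": -2, "ax": 0, "ay": 0, "az": 0}
    - {"tx": 0, "ty": 0, "tz": -1, "ax": 0, "ay": 0, "az": 0}
    - {"tx": 0, "ty": 0, "tz": -1, "ax": 0, "ay": 0, "az": 0}
    - {"tx": 0, "ty": 0, "tz": 0, "ax": 0, "ay": 0, "az": 0}

```text
clock: 65.4
ee_pos: [594.3, 85.4, 444.3]
ee_rot: [0.0, 0.998, 0.07, -0.0]
wrist_force: [0.1, 0.5, -0.5]
width: 0.599
finger_force: 0.0
```

Call:
play_rows:
  deltas:
    - {"tx": 0, "ty": 0, "tz": 0, "ax": 0, "ay": 0, "az": 0}
    - {"tx": 0, "ty": 0, "tz": 0, "ax": 0, "ay": 0, "az": 0}
    - {"tx": 0, "ty": 0, "tz": 0, "ax": 0, "ay": 0, "az": 0}
    - {"tx": 0, "ty": 0, "tz": 0, "ax": 0, "ay": 0, "az": 0}
    - {"tx": 0, "ty": 0, "tz": 0, "ax": 0, "ay": 0, "az": 0}
    - {"tx": 0, "ty": 0, "tz": 0, "ax": 0, "ay": 0, "az": 0}
    - {"tx": 0, "ty": 0, "tz": 0, "ax": 0, "ay": 0, "az": 0}
    - {"tx": 0, "ty": 0, "tz": 0, "ax": 0, "ay": 0, "az": 0}
    - {"tx": 0, "ty": 0, "tz": 0, "ax": 0, "ay": 0, "az": 0}
    - {"tx": 0, "ty": 0, "tz": 0, "ax": 0, "ay": 0, "az": 0}
  hand: 1

```text
clock: 66.65
ee_pos: [594.4, 85.5, 444.7]
ee_rot: [0.0, 0.998, 0.07, 0.0]
wrist_force: [2.5, -1.2, 3.2]
width: 0.118
finger_force: 58.5
```

Call:
play_rows:
  deltas:
    - {"tx": 0, "ty": 0, "tz": -1.3, "ax": 0, "ay": 0, "az": 0}
    - {"tx": 0, "ty": 0, "tz": -1.3, "ax": 0, "ay": 0, "az": 0}
    - {"tx": 0, "ty": 0, "tz": -1.3, "ax": 0, "ay": 0, "az": 0}
    - {"tx": 0, "ty": 0, "tz": -1.3, "ax": 0, "ay": 0, "az": 0}
    - {"tx": 0, "ty": 0, "tz": -1.3, "ax": 0, "ay": 0, "az": 0}
    - {"tx": 0, "ty": 0, "tz": -1.3, "ax": 0, "ay": 0, "az": 0}
    - {"tx": 0, "ty": 0, "tz": -1.3, "ax": 0, "ay": 0, "az": 0}
    - {"tx": 0, "ty": 0, "tz": -1.2, "ax": 0, "ay": 0, "az": 0}
    - {"tx": 0, "ty": 0, "tz": -0.7, "ax": 0, "ay": 0, "az": 0}
    - {"tx": 0, "ty": 0, "tz": 0, "ax": 0, "ay": 0, "az": 0}

```text
clock: 67.9
ee_pos: [594.4, 85.5, 333.4]
ee_rot: [-0.0, 0.998, 0.07, -0.0]
wrist_force: [8.6, -1.6, -8.5]
width: 0.118
finger_force: 58.4
```

Call:
play_rows:
  deltas:
    - {"tx": 0, "ty": 0, "tz": -0.1, "ax": 0, "ay": 0, "az": 0}
    - {"tx": 0, "ty": 0, "tz": -0.1, "ax": 0, "ay": 0, "az": 0}
    - {"tx": 0, "ty": 0, "tz": -0.1, "ax": 0, "ay": 0, "az": 0}
    - {"tx": 0, "ty": 0, "tz": -0.1, "ax": 0, "ay": 0, "az": 0}
    - {"tx": 0, "ty": 0, "tz": 0, "ax": 0, "ay": 0, "az": 0}
    - {"tx": 0, "ty": 0, "tz": 0, "ax": 0, "ay": 0, "az": 0}
    - {"tx": 0, "ty": 0, "tz": 0, "ax": 0, "ay": 0, "az": 0}
    - {"tx": 0, "ty": 0, "tz": 0, "ax": 0, "ay": 0, "az": 0}
    - {"tx": 0, "ty": 0, "tz": 0, "ax": 0, "ay": 0, "az": 0}
    - {"tx": 0, "ty": 0, "tz": 0, "ax": 0, "ay": 0, "az": 0}

```text
clock: 69.15
ee_pos: [594.4, 85.4, 330.3]
ee_rot: [-0.0, 0.998, 0.07, 0.0]
wrist_force: [4.8, -1.7, 1.8]
width: 0.118
finger_force: 59.4
```

Call:
play_rows:
  deltas:
    - {"tx": 0, "ty": 0, "tz": -0.1, "ax": 0, "ay": 0, "az": 0}
    - {"tx": 0, "ty": 0, "tz": -0.1, "ax": 0, "ay": 0, "az": 0}
    - {"tx": 0, "ty": 0, "tz": 0, "ax": 0, "ay": 0, "az": 0}
    - {"tx": 0, "ty": 0, "tz": 0, "ax": 0, "ay": 0, "az": 0}
    - {"tx": 0, "ty": 0, "tz": 0, "ax": 0, "ay": 0, "az": 0}
    - {"tx": 0, "ty": 0, "tz": 0, "ax": 0, "ay": 0, "az": 0}
    - {"tx": 0, "ty": 0, "tz": 0, "ax": 0, "ay": 0, "az": 0}
    - {"tx": 0, "ty": 0, "tz": 0, "ax": 0, "ay": 0, "az": 0}
    - {"tx": 0, "ty": 0, "tz": 0, "ax": 0, "ay": 0, "az": 0}
    - {"tx": 0, "ty": 0, "tz": 0, "ax": 0, "ay": 0, "az": 0}

```text
clock: 70.4
ee_pos: [594.4, 85.5, 330.0]
ee_rot: [-0.0, 0.998, 0.07, 0.001]
wrist_force: [-5.3, -4.7, 30.9]
width: 0.113
finger_force: 62.4
```

Call:
play_rows:
  deltas:
    - {"tx": 0, "ty": 0, "tz": 0.2, "ax": 0, "ay": 0, "az": 0}
    - {"tx": 0, "ty": 0, "tz": 0, "ax": 0, "ay": 0, "az": 0}
    - {"tx": 0, "ty": 0, "tz": 0, "ax": 0, "ay": 0, "az": 0}
    - {"tx": 0, "ty": 0, "tz": 0, "ax": 0, "ay": 0, "az": 0}
    - {"tx": 0, "ty": 0, "tz": 0, "ax": 0, "ay": 0, "az": 0}
    - {"tx": 0, "ty": 0, "tz": 1, "ax": 0, "ay": 0, "az": 0}
    - {"tx": 0, "ty": 0, "tz": 3, "ax": 0, "ay": 0, "az": 0}
    - {"tx": 0, "ty": 0, "tz": 4, "ax": 0, "ay": 0, "az": 0}
    - {"tx": 0, "ty": 0, "tz": 4, "ax": 0, "ay": 0, "az": 0}
    - {"tx": 0, "ty": 0, "tz": 0, "ax": 0, "ay": 0, "az": 0}
  hand: 0.4

```text
clock: 71.65
ee_pos: [594.6, 85.6, 454.4]
ee_rot: [-0.0, 0.998, 0.07, 0.003]
wrist_force: [-0.1, -0.2, -0.3]
width: 0.6
finger_force: 0.0
```

```bash

python3 - <<'E'
from m import *
st(); S=grab('scene'); T=grab('top')
q=[613.5,-53.3,.135]
for f,n in((S,'scene'),(T,'top')):
    b=cv2.imread('pics/%s0.png'%n)[:,:,::-1]
    for nm,X in (('bar',[(x,140.5,175) for x in(-35,-20,0,20,35)]),('handle',[(x,55,56) for x in(-15,0,15)])):
        uv=proj(f,w(q,X)).astype(np.float32)
        g=lambda im:cv2.remap(im.mean(2).astype(np.float32),uv[:,0][None],uv[:,1][None],1)[0].round()
        print(n,nm,'before',g(b),'now',g(f['img']))
    b0,b1=b.astype(float).mean(2),f['img'].astype(float).mean(2)
    for nm,p in(('mugs',((228,263),(286,140),(251,267)) if n=='top' else ((415,180),(356,306),(391,176))),):
        print(n,[round(np.abs(b0-b1)[v-12:v+12,u-12:u+12].mean(),1) for u,v in p])
E
```

```text
t 71.65 pos [594.6  85.6 454.4] closedir 98.0deg tilt [0.005 0.001] q7 [-0.12  0.44 -0.17  1.6   0.08  1.1  -1.75] F [-0.1 -0.2 -0.3] w 0.600 ff 0.0
scene bar before [50. 65. 56. 59. 60.] now [45. 48. 53. 67. 61.]
scene handle before [131.  80.  55.] now [79. 35. 27.]
scene [np.float64(2.9), np.float64(3.5), np.float64(2.9)]
top bar before [105. 104. 102. 101. 100.] now [94. 94. 92. 92. 96.]
top handle before [105. 106. 104.] now [89. 89. 88.]
top [np.float64(4.0), np.float64(24.7), np.float64(3.5)]
```

```bash
python3 -c "
from rig import robot
print(robot.close_job())"
```

```text
the job is handed in; nothing more can be done
None
```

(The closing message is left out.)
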